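# Snug the adjustable wrench on the lap's spindle nut and tighten it

### The job

The lap disc has just been changed. Put the adjustable wrench from the bench over the brass spindle nut, roll its worm with a light fingertip until the jaws just close on the nut, and only then swing the handle clockwise, seen from above, until the nut is firmly home, without overtightening. Leave the wrench snug on the nut, and do not disturb the carving, the jade or the jar.

Things in the scene. Friction and masses are not known exactly. Their poses are not given: they have to be found in the camera images.
- lap: Bench flat lap, fixed to the bench, motor locked: pale square housing 250 x 250 mm, black round splash pan of radius 131 mm with its rim 88 mm up, grey lap disc of radius 100 mm with its flat top at 100 mm, on it a clamp flange of radius 28 mm, top at 104 mm. Origin: on the disc's axis at bench level, z up.
- nut_center (a point): Centre of the brass hexagon nut on the lap's upright spindle: 30 mm across flats, 34.6 mm across corners, 16 mm tall, standing on the flange, so its centre is 112 mm above the bench. The spindle (20 mm thick) ends 12 mm above the nut's top. Axes turn with the nut: z up, x to a corner, two of the six flats face +y and -y.
- nut_corner (a point): A top corner of the nut, 17.3 mm from its axis, 120 mm above the bench.
- nut (a joint): Turn of the nut on the spindle's thread in rad, growing clockwise seen from above; 0 where it is hard against the flange, at the start -0.95 to -0.55. Turning it takes 0.25 N m (1.5 N near the handle's end) until 0, where it stops (under load it may read up to 0.04). Let go, it stays where it is.
- spindle (a joint): Spring-back of the locked spindle, with disc and flange, in rad, 0 at rest, growing clockwise: the drive behind the lock gives 0.025 rad per N m put on the nut. Firmly home is 0.65 N m or more on the seated nut (0.016 rad; 4 N near the handle's end); over 2.2 N m (0.055 rad, 13 N there) it is overtightened, and the wrench soon slips.
- wrench_mouth (a point): Adjustable wrench, about 0.46 kg, lying flat on the bench: the point where the middle of a 30 mm nut belongs, half-way through the head. Axes: x is the way the mouth opens, z up, fixed jaw's face at y = -15 mm, moving jaw's face at y = gap - 15 mm. Jaws 14 mm thick, reaching to x = 20 mm; the throat is at x = -19 mm. The worm stands 2.5 mm proud of the head above and below.
- wrench_grip (a point): Front of the wrench's red and black grip, where to hold it to carry it: 91 mm behind the mouth point at x = -91, y = 11 mm. The grip is 26 mm wide, 19 mm thick and 128 mm long, straight, running backwards at 165 degrees from the x axis (towards -x and a little +y). Centre of mass: x = -59, y = 7 mm. Same axes as the mouth. On the bench it is 9.6 mm up.
- wrench_end (a point): Point on the middle of the wrench's grip 168 mm from the mouth point (x = -164, y = 31 mm), 40 mm from the handle's very end: a good place to push or pull the handle. With the wrench on the nut, its head rests on the flange, its grip dips about 1 degree to the disc's edge, and this point stands free, beyond the pan. Same axes as the mouth.
- worm_top (a point): Highest point of the worm's knurled barrel, at x = -39, y = 4, z = 9.5 mm from the mouth. The barrel is 19 mm thick, 18 mm long along y, and lies in a window of the head, showing 2.5 mm above it. A fingertip resting on it and stroked along +x (to the mouth) closes the jaws, along -x opens them: 0.6 mm of gap per rad, about 1.2 mm per 20 mm of stroke.
- worm: The worm itself, a knurled steel barrel with high friction; origin at its middle. It needs about 6 N along the stroke to turn, so press with about 10 to 14 N; more than 35 N in all is too hard. It holds the gap where it is left; once both jaws touch the nut it stops turning and the fingertip drags over it, with some newtons more along the stroke.
- wrench_jaw (a joint): Gap between the jaws in m, at the start 0.033 to 0.035; it can go from 0 to 0.038. The nut needs 0.030.
- bone_center (a point): Bystander: pale bone carving, about 95 x 40 mm, 20 mm tall, on the paper on the green folder; point half-way up.
- jade_center (a point): Bystander: dark green jade blank, about 85 x 45 mm, 18 mm tall, lying on the bench; point half-way up.
- jar_center (a point): Bystander: amber glass jar of polish with a white cap, radius 26 mm, 50 mm tall, on the bench; point half-way up.
Things that resemble listed ones, but are neither listed nor needed, are in the scene too. What is shaped like the part that bears wrench_mouth but blue is not meant.

How it is judged:
By the outcome, as a careful person would: the job done as asked, in the order asked, and still so for the second after the job is handed in, with the robot touching nothing.
It also fails if it takes over 72 s, if anything falls off the work surface, if the arm or the gripper's body presses on something with over 40 N, if the wrist force passes 120 N, or if a joint passes its speed limit or range.

### The arm

A 6-joint arm with a two-finger parallel gripper is mounted at the origin on the work surface. World frame = base frame: x ahead of the robot, y to its left, z up, the work surface at z = 0. Lengths are in m, angles in rad, forces in N, time in s.
With the tool pointing down it reaches from about 0.35 to 0.8 m from the base axis. Payload 7.3 kg.
Tool frame: the origin (TCP) lies at the very end of the fingers, on their centre line; the grasp point (between the pads) lies 19 mm behind it (env.grip_point_offset is the distance from the TCP to the grasp point, in m); z points along the fingers, y is the line along which they close (so a half turn about z gives the same grasp; the last joint's range is limited). The gripper opens to 85 mm and grips with 20 to 120 N. Pads are 22 mm wide; open, the fingers measure 114 mm over their backs; the gripper's body (76 mm by 85 mm) begins 54 mm behind the grasp point. The pads swing forward as they close: fully open they stand 13 mm farther back than shut.
Start: joints at [1.177, 0.342, 1.524, -0, 1.275, -0.146], TCP at [0.129, 0.509, 0.231] pointing down, gripper open.
Joint ranges: [-2.53, 2.53], [-0.77, 2.02], [0.04, 2.7], [-1, 4.14], [0.28, 2.66], [-3.11, 3.11]. Speed limits (rad/s): [2.57, 2.57, 3.14, 3.14, 3.14, 3.14].

### API

Orientations are given as a rotation vector (axis times angle).
In Python, from plant import env, eyes, job gives the robot as it stands. The module is installed in compiled form; this text tells all that it offers.
- The arm moves only by the tool servo_tool, never from a script. Its argument "motion" is a list of rows, each an object with "offset": the shift along the tool's x, y, z in mm, a list of three; "turn": the turn, a rotation vector about the tool's x, y, z in degrees, a list of three; "grip": the finger opening in mm, from 0 to 85.4. A call has 1 to 20 rows; each row is the pose to reach, as a shift and turn from the pose commanded when the call began, along the tool's axes at that moment; what a row does not reach only later rows make up. A row lasts 1/10 s, in which the tool goes at most 50 mm and 8.59 degrees, less where a joint would pass 70% of its speed; a pose out of reach is approached as far as the arm can. A call with a gripper value outside its range is refused whole. The fingers move at their own pace and stop on an object; "grip_force" is the grip in N (left out, the last holds). Time passes only in rows, so rows that repeat a pose let the fingers close. It gives the time, the measured TCP pose, the force, the opening and the grip force at its end, in the units of the state.
- env.state(): the state, without advancing time (a new reading comes with each control period).
- eyes.grab_frame(name): name is "scene" or "top" or "wrist"; returns the picture (480x640x3 uint8, red, green, blue); there is no depth.
- eyes.camera_params(name): a dict with "vertical_fov" (degrees; the focal length in pixels is half the picture's height over the tangent of half this angle, whatever the lens; pixels are square), "cx", "cy" (the principal point, pixels), "rvec" (rotation vector, rad) and "tvec" (3), from world to camera coordinates, as OpenCV has them. Camera axes: x right, y down, z forward; pixel columns grow to the right and rows downward; lengths in m; the calibration is good to about 2 mm. A picture is of the moment at which its call begins: read the wrist's pose just before it. camera_params takes no time and is no camera call; for the wrist camera it gives the pose at the moment of the call.
- job.job_done(): hands the job in; it is judged then, once.
The state is a dict: "clock": time; "q": joint angles; "joint_vel": joint speeds; "joint_torque": joint torques, N m; "eef_pos": TCP position; "ee_rot": TCP orientation; "contact_force": force on the tool from outside, world axes, zero at the start; "ft_torque": the same for the moment, N m; "width": finger opening in m; "grip_force": force on a finger pad.
Only numpy, scipy, OpenCV 4.12 (cv2) and the standard library are available. Lean on these libraries where they do the work, as an engineer would, in place of code of your own. Each camera call takes 0.05 s, during which the arm holds its last target. There are 200 camera calls.

## Working session

There is one attempt and no reset: what is moved stays moved. The work goes in short steps, Python scripts to look and compute and a tool call to move; the robot and the scene stay as the last step left them, time stands still between calls to the robot, and variables do not carry over. Pictures are saved under pics/ and viewed, at most 10 in all, crops included, and the job is handed in when it is done.

Besides the shell and the picture viewer there is one more tool, called after "Emit:" by a JSON object that holds its "fn" and its "kwargs". servo_tool: Moves the arm, as the interface text tells. Its arguments: {"type":"object","properties":{"motion":{"type":"array","items":{"type":"object","properties":{"offset":{"type":"array","items":{"type":"number"}},"turn":{"type":"array","items":{"type":"number"}},"grip":{"type":"number"}}}},"grip_force":{"type":"number"}},"required":["motion"]}

```bash
mkdir -p pics
cat > h.py <<'E'
import numpy as np, cv2
from scipy.spatial.transform import Rotation as R
from plant import env, eyes, job
def cam(n):
    p=eyes.camera_params(n); f=240/np.tan(np.radians(p['vertical_fov'])/2)
    return f,p['cx'],p['cy'],R.from_rotvec(p['rvec']).as_matrix(),np.array(p['tvec'])
def px2w(c,u,v,z):
    f,cx,cy,M,t=c; o=-M.T@t; d=M.T@np.array([(u-cx)/f,(v-cy)/f,1]); return o+d*(z-o[2])/d[2]
def w2px(c,P):
    f,cx,cy,M,t=c; q=M@np.array(P)+t; return np.array([f*q[0]/q[2]+cx,f*q[1]/q[2]+cy])
def save(n,img): cv2.imwrite('pics/'+n+'.png',img[:,:,::-1])
def st():
    s=env.state(); print({k:np.round(s[k],4).tolist() for k in('clock','q','eef_pos','ee_rot','contact_force','ft_torque','width','grip_force')}); return s
E
python3 - <<'E'
from h import *
st(); print(env.grip_point_offset)
for n in('scene','top'):
    save(n+'0',eyes.grab_frame(n)); p=eyes.camera_params(n); print(n,p)
E
```

```text
{'clock': 0.0, 'q': [1.177, 0.3427, 1.525, -0.0, 1.2754, -0.146], 'eef_pos': [0.1286, 0.5086, 0.2306], 'ee_rot': [-0.3882, -3.1171, 0.0023], 'contact_force': [-0.3488, 0.3521, 0.0105], 'ft_torque': [0.0529, 0.031, 0.0293], 'width': 0.0856, 'grip_force': 0.0}
0.0187
scene {'vertical_fov': 53.532627209712714, 'cx': 319.2273409827152, 'cy': 243.26332474193754, 'rvec': array([ 1.98782383,  1.56441197, -0.56246792]), 'tvec': array([-0.06945829, -0.37669986,  1.50317554])}
top {'vertical_fov': 55.89532302346723, 'cx': 313.51596664248655, 'cy': 246.4390676900308, 'rvec': array([ 2.201916  , -2.1541496 ,  0.06449338]), 'tvec': array([-0.05482332,  0.58033291,  1.08364018])}
```

View pics/top0.png

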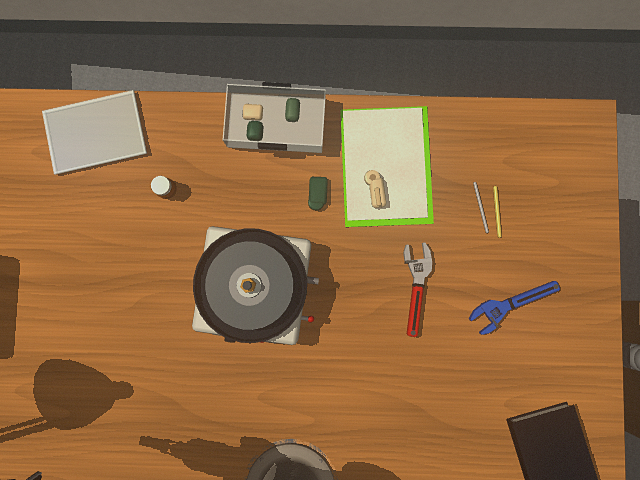

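View pics/scene0.png

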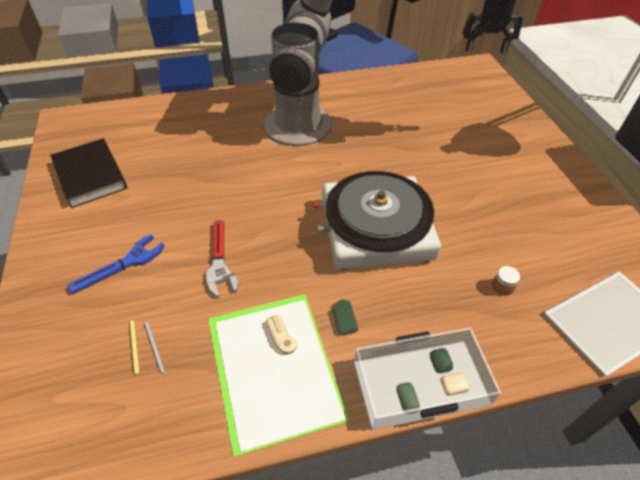

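Run:
```python
from h import *
c=cam('top'); cs=cam('scene')
for n,u,v,z in [('mouth',420,252,.0096),('worm',418,268,.019),('gripfront',417.5,286,.0096),('gripend',414,335,.0096),('nut',249,285,.12),('pan',250.5,285.5,.088),('jade',318,193,.018),('bone',375,190,.02),('jar',161,186,.05),('blue jaw',483,315,.01)]:
    P=px2w(c,u,v,z); print(n,P.round(4),w2px(cs,P).round(0))
print(w2px(c,env.state()['eef_pos']))
p=cam('wrist'); print(p[0],(-p[3].T@p[4]).round(3),p[3].round(3))
a=eyes.grab_frame('top')
def crop(x,y,w,h,s): return cv2.resize(a[y:y+h,x:x+w],None,fx=s,fy=s,interpolation=cv2.INTER_CUBIC)
save('c1',np.hstack([crop(385,235,60,110,5),crop(215,250,70,110,5)]))
```

```text
mouth [ 0.5741 -0.3038  0.0096] [220. 286.]
worm [ 0.5345 -0.2971  0.019 ] [220. 270.]
gripfront [ 0.4908 -0.2981  0.0096] [218. 258.]
gripend [ 0.3722 -0.2904  0.0096] [216. 222.]
nut [0.4857 0.0973 0.12  ] [379. 197.]
pan [0.4841 0.0987 0.088 ] [378. 206.]
jade [ 0.714  -0.0502  0.018 ] [343. 313.]
bone [ 0.7239 -0.1902  0.02  ] [280. 330.]
jar [0.7174 0.3283 0.05  ] [506. 273.]
blue jaw [ 0.4242 -0.4569  0.01  ] [150. 249.]
[ 20.60913006 467.17149828]
350.0597783191347 [0.065 0.526 0.373] [[ 0.245  0.97  -0.001]
 [ 0.935 -0.236  0.264]
 [ 0.256 -0.066 -0.965]]
```

View pics/c1.png

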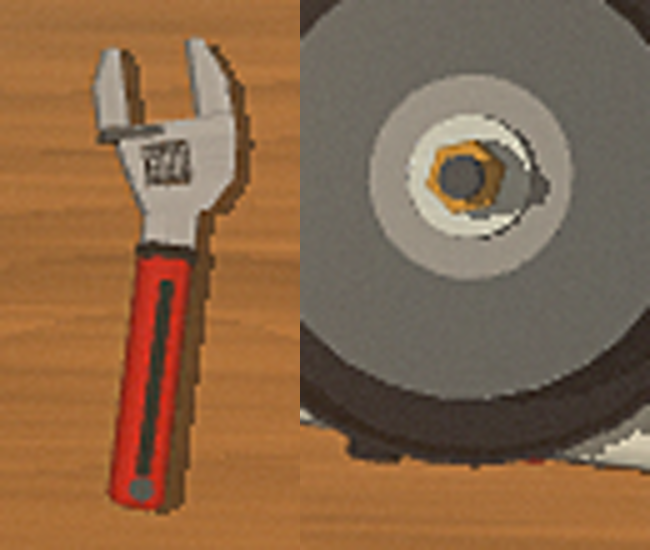

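The top crop shows the red wrench with its mouth towards +x (mouth around (420,254)). The moving jaw is on the left and the grip runs from (418,285) to (414,335). The nut is at about (249,285). On the way to the wrench I'll look at the nut with the wrist camera.

```bash
cat >> h.py <<'E'
def down(yaw,pitch=0):
    c,s=np.cos(np.radians(yaw)),np.sin(np.radians(yaw)); return np.array([[c,s,0],[s,-c,0],[0,0,-1.]])
def rel(p0,R0,p1,yaw):
    off=R0.T@(np.array(p1)-p0)*1000; tr=R.from_matrix(R0.T@down(yaw)).as_rotvec(degrees=True)
    print('offset',off.round(1).tolist(),'turn',tr.round(2).tolist())
def go(p1,yaw):
    s=env.state(); rel(np.array(s['eef_pos']),R.from_rotvec(s['ee_rot']).as_matrix(),p1,yaw)
def tyaw():
    M=R.from_rotvec(env.state()['ee_rot']).as_matrix(); return np.degrees(np.arctan2(M[1,0],M[0,0]))
E
python3 - <<'E'
from h import *
print(tyaw()); go([.49,.10,.24],61); go([.4,.35,.26],110)
E
```

```text
165.80374704325638
offset [-450.6, -307.6, -8.9] turn [-0.06, 0.05, 104.8]
offset [-302.0, -87.3, -29.2] turn [-0.07, 0.02, 55.8]
```

Emit:
{"fn": "servo_tool", "kwargs": {"motion": [{"offset": [-302,-87,-29],"turn": [0,0,56]},{"offset": [-302,-87,-29],"turn": [0,0,56]},{"offset": [-302,-87,-29],"turn": [0,0,56]},{"offset": [-302,-87,-29],"turn": [0,0,56]},{"offset": [-302,-87,-29],"turn": [0,0,56]},{"offset": [-302,-87,-29],"turn": [0,0,56]},{"offset": [-451,-308,-9],"turn": [0,0,105]},{"offset": [-451,-308,-9],"turn": [0,0,105]},{"offset": [-451,-308,-9],"turn": [0,0,105]},{"offset": [-451,-308,-9],"turn": [0,0,105]},{"offset": [-451,-308,-9],"turn": [0,0,105]},{"offset": [-451,-308,-9],"turn": [0,0,105]},{"offset": [-451,-308,-9],"turn": [0,0,105]},{"offset": [-451,-308,-9],"turn": [0,0,105]},{"offset": [-451,-308,-9],"turn": [0,0,105]}]}}

```text
validation failed for argument at $.mo...
```

Run:
```python
from h import *
st(); c=cam('wrist'); a=eyes.grab_frame('wrist')
u,v=w2px(c,[.4857,.0975,.12]); print(u,v)
np.save('cw.npy',np.array(c,dtype=object),allow_pickle=True)
x,y=int(u)-50,int(v)-50; x=max(0,x);y=max(0,y); print(x,y)
save('nut',np.hstack([cv2.resize(a[y:y+100,x:x+100],(500,500),interpolation=cv2.INTER_CUBIC)]));save('w1',a)
print(tyaw()); go([.46,-.296,.20],-4)
```

```text
{'clock': 0.15, 'q': [1.177, 0.3426, 1.5247, 0.0, 1.2754, -0.146], 'eef_pos': [0.1286, 0.5087, 0.2308], 'ee_rot': [-0.3882, -3.1172, 0.0018], 'contact_force': [0.1485, -0.2146, 0.5191], 'ft_torque': [-0.0133, -0.0137, 0.0271], 'width': 0.0856, 'grip_force': 0.0}
29.778265344082 637.3230340263036
0 587Traceback (most recent call last):
  File "<stdin>", line 6, in <module>
cv2.error: OpenCV(4.12.0) /io/opencv/modules/imgproc/src/resize.cpp:4208: error: (-215:Assertion failed) !ssize.empty() in function 'resize'
```

Emit:
{"fn": "servo_tool", "kwargs": {"motion": [{"offset": [-302,-87,-29],"turn": [0,0,56],"grip": 85},{"offset": [-302,-87,-29],"turn": [0,0,56],"grip": 85},{"offset": [-302,-87,-29],"turn": [0,0,56],"grip": 85},{"offset": [-302,-87,-29],"turn": [0,0,56],"grip": 85},{"offset": [-302,-87,-29],"turn": [0,0,56],"grip": 85},{"offset": [-302,-87,-29],"turn": [0,0,56],"grip": 85},{"offset": [-451,-308,-9],"turn": [0,0,105],"grip": 85},{"offset": [-451,-308,-9],"turn": [0,0,105],"grip": 85},{"offset": [-451,-308,-9],"turn": [0,0,105],"grip": 85},{"offset": [-451,-308,-9],"turn": [0,0,105],"grip": 85},{"offset": [-451,-308,-9],"turn": [0,0,105],"grip": 85},{"offset": [-451,-308,-9],"turn": [0,0,105],"grip": 85},{"offset": [-451,-308,-9],"turn": [0,0,105],"grip": 85},{"offset": [-451,-308,-9],"turn": [0,0,105],"grip": 85},{"offset": [-451,-308,-9],"turn": [0,0,105],"grip": 85}]}}

```text
clock: 1.7
eef_pos: [0.4903, 0.1, 0.2402]
ee_rot: [-2.708, -1.591, 0.0]
contact_force: [0.3, 0.6, -0.6]
width: 0.085
grip_force: 0.0
```

Run:
```python
from h import *
import pickle
c=cam('wrist'); a=eyes.grab_frame('wrist')
u,v=w2px(c,[.4857,.0975,.12]); print(u,v)
pickle.dump(c,open('cnut.pkl','wb'))
x,y=max(0,int(u)-50),max(0,int(v)-50); print(x,y)
save('nut',cv2.resize(a[y:y+100,x:x+100],(600,600),interpolation=cv2.INTER_CUBIC));save('w1',a)
print(tyaw()); go([.46,-.296,.20],-4)
```

```text
314.02749482433416 244.22343203808063
264 194
60.90950436250503
offset [-361.0, 166.3, 40.2] turn [-0.01, -0.0, 64.91]
```

View pics/nut.png

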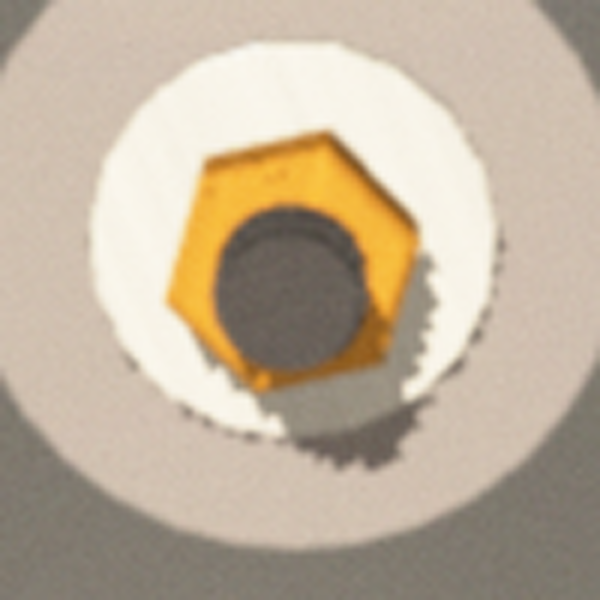

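The crop shows the hex nut, with the spindle tip in the middle at about (291,290). The corners are near (208,160), (325,132), (418,235), (388,358), (265,388) and (170,298). I'll fit a projected hex prism to the brass mask while the arm moves on to the wrench.

Emit:
{"fn": "servo_tool", "kwargs": {"motion": [{"offset": [-361,166,40],"turn": [0,0,65],"grip": 85},{"offset": [-361,166,40],"turn": [0,0,65],"grip": 85},{"offset": [-361,166,40],"turn": [0,0,65],"grip": 85},{"offset": [-361,166,40],"turn": [0,0,65],"grip": 85},{"offset": [-361,166,40],"turn": [0,0,65],"grip": 85},{"offset": [-361,166,40],"turn": [0,0,65],"grip": 85},{"offset": [-361,166,40],"turn": [0,0,65],"grip": 85},{"offset": [-361,166,40],"turn": [0,0,65],"grip": 85},{"offset": [-361,166,40],"turn": [0,0,65],"grip": 85},{"offset": [-361,166,40],"turn": [0,0,65],"grip": 85},{"offset": [-361,166,40],"turn": [0,0,65],"grip": 85}]}}

```text
clock: 2.85
eef_pos: [0.4596, -0.2948, 0.2003]
ee_rot: [-3.139, 0.111, 0.0]
contact_force: [0.6, 0.4, 0.4]
width: 0.0849
grip_force: 0.0
```

Run:
```python
from h import *
import pickle
from scipy.optimize import differential_evolution as DE
c=pickle.load(open('cnut.pkl','rb')); a=cv2.imread('pics/w1.png')
S=8; b=cv2.resize(a[194:294,264:364],None,fx=S,fy=S,interpolation=cv2.INTER_LINEAR)
hsv=cv2.cvtColor(b,cv2.COLOR_BGR2HSV); m=((hsv[...,1]>150)&(hsv[...,0]<30)&(hsv[...,0]>8)).astype(np.uint8)
pts=cv2.findNonZero(m); H=cv2.convexHull(pts); M=np.zeros(m.shape,np.uint8); cv2.fillConvexPoly(M,H,1)
def sil(p):
    q=[]
    for z in(.104,.12):
        for k in range(6):
            t=p[2]+k*np.pi/3; q.append((w2px(c,[p[0]+.01732*np.cos(t),p[1]+.01732*np.sin(t),z])-[264,194]+.5)*S-.5)
    h=cv2.convexHull(np.array(q,np.float32)); I=np.zeros(m.shape,np.uint8); cv2.fillConvexPoly(I,h.round().astype(int),1); return I
f=lambda p:(sil(p)!=M).sum()/M.sum()
r=DE(f,[(.475,.495),(.088,.108),(0,np.pi/3)],seed=0,maxiter=60,popsize=12); print(r.x,np.degrees(r.x[2]),r.fun)
st()
pickle.dump(cam('wrist'),open('cwr.pkl','wb')); save('w2',eyes.grab_frame('wrist'))
```

```text
[0.48603356 0.10119209 0.78445409] 44.94590849435537 0.09801710826245741
{'clock': 2.85, 'q': [-0.7111, 0.4067, 1.5146, 0.0005, 1.2209, 0.9303], 'eef_pos': [0.4596, -0.2948, 0.2003], 'ee_rot': [-3.139, 0.111, 0.0002], 'contact_force': [0.5634, 0.3923, 0.3616], 'ft_torque': [0.0039, 0.0169, 0.0095], 'width': 0.0849, 'grip_force': 0.0}
```

View pics/w2.png

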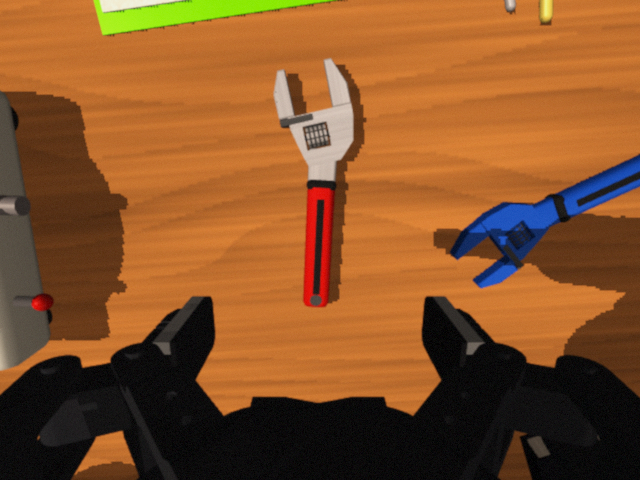

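The wrist view shows the grip front at (321,185), the grip end at (316,305), the worm at (316,135), jaw tips at (279,70) and (331,60), and the throat near (310,112). Next I'll fit the wrench pose to these points and check the nut fit.

Run:
```python
from h import *
import pickle
from scipy.optimize import least_squares
c=pickle.load(open('cwr.pkl','rb')); a=cv2.imread('pics/w2.png')
hsv=cv2.cvtColor(a,cv2.COLOR_BGR2HSV); h=hsv[...,0]; m=((hsv[...,1]>200)&((h<4)|(h>176))&(hsv[...,2]>90)).astype(np.uint8); m[:,:250]=0; m[:,400:]=0;m[310:]=0
ys,xs=np.nonzero(m); print('red rows',ys.min(),ys.max())
W=np.array([px2w(c,x,y,.0125) for x,y in zip(xs,ys)])[:,:2]
mu=W.mean(0); u,s,vt=np.linalg.svd(W-mu,full_matrices=False); d=vt[0]*np.sign(-vt[0][0])
pr=(W-mu)@d; print('grip c',mu,'dir',np.degrees(np.arctan2(d[1],d[0])),'ext',pr.min(),pr.max(), 'front',mu+d*pr.min(),'end',mu+d*pr.max())
yaw=np.arctan2(d[1],d[0])-np.radians(165)
for n,u,v,z in[('tipL',279,71,.0166),('tipR',330,60,.0166),('worm',316,135,.0191),('collar',321.5,182,.0125)]: print(n,px2w(c,u,v,z).round(4))
print('yaw',np.degrees(yaw))
Rz=np.array([[np.cos(yaw),-np.sin(yaw)],[np.sin(yaw),np.cos(yaw)]])
wm=px2w(c,316,135,.0191)[:2]; print('mouth by worm',wm-Rz@[-.039,.004])
end=mu+d*pr.max(); print('mouth by end', end-Rz@(np.array([-.164,.031])+.040*np.array([np.cos(np.radians(165)),np.sin(np.radians(165))])))
cn=pickle.load(open('cnut.pkl','rb'))
for t0 in (44.9,):
  for k in range(6):
    t=np.radians(t0+60*k); print(k,((w2px(cn,[.4860+.01732*np.cos(t),.1012+.01732*np.sin(t),.12])-[264,194])*6).round(0),end=' ')
print((w2px(cn,[.486,.1012,.132])-[264,194])*6)
save('head',cv2.resize(a[45:325,240:400][:,:,::-1],None,fx=2.1,fy=2.1,interpolation=cv2.INTER_CUBIC))
```

```text
red rows 187 306
grip c [ 0.43661146 -0.2920143 ] dir 173.30190912566286 ext -0.05515301088580389 0.06624159684555643 front [ 0.49138802 -0.29844722] end [ 0.37082199 -0.28428804]
tipL [ 0.5922 -0.2695  0.0166]
tipR [ 0.5976 -0.3133  0.0166]
worm [ 0.5379 -0.2972  0.0191]
collar [ 0.496  -0.2993  0.0125]
yaw 8.30190912566286
mouth by worm [ 0.57707511 -0.29554496]
mouth by end [ 0.57730647 -0.29594887]
0 [325. 149.] 1 [193. 182.] 2 [159. 307.] 3 [252. 399.] 4 [381. 368.] 5 [419. 245.] [286.69586516 300.77965534]
```

Run:
```python
from h import *
import pickle
from scipy.optimize import least_squares
c=pickle.load(open('cnut.pkl','rb'))
def P(p,k,z):
    t=p[2]+k*np.pi/3; return (w2px(c,[p[0]+.01732*np.cos(t),p[1]+.01732*np.sin(t),z])-[264,194]+.5)*6-.5
obs=[(2,.12,(170,298)),(3,.12,(265,388)),(4,.12,(388,358)),(5,.12,(418,233)),(0,.104,(326,131)),(1,.104,(208,160))]
f=lambda p:np.concatenate([P(p,k,z)-o for k,z,o in obs])
r=least_squares(f,[.486,.1,.785],x_scale=[.01,.01,1]); print(r.x,np.degrees(r.x[2]),r.fun.round(1))
print((w2px(c,[*r.x[:2],.132])-[264,194]+.5)*6)
a=cv2.imread('pics/w1.png')[...,::-1]; S=6;b=cv2.resize(a[194:294,264:364],None,fx=S,fy=S,interpolation=cv2.INTER_CUBIC).copy()
for z,col in((.12,(255,0,0)),(.104,(0,0,255))):
    cv2.polylines(b,[np.array([P(r.x,k,z) for k in range(6)]).round().astype(int)],True,col,1)
h=cv2.imread('pics/head.png')[...,::-1]; h=cv2.resize(h,(196,343)); h=np.vstack([h,np.zeros((257,196,3),np.uint8)])
save('fit',np.hstack([b,h]))
go([.4840,-.2977,.06],-6.7)
```

```text
[0.48699199 0.10190983 0.81217867] 46.53441027075241 [ -3.8   7.2  -2.6   6.2   1.9   2.2   6.4   2.2   1.8 -11.4  -3.8  -6.3]
[293.87822846 295.17313279]
offset [24.4, 1.3, 140.5] turn [-0.02, -0.01, 2.67]
```

View pics/fit.png

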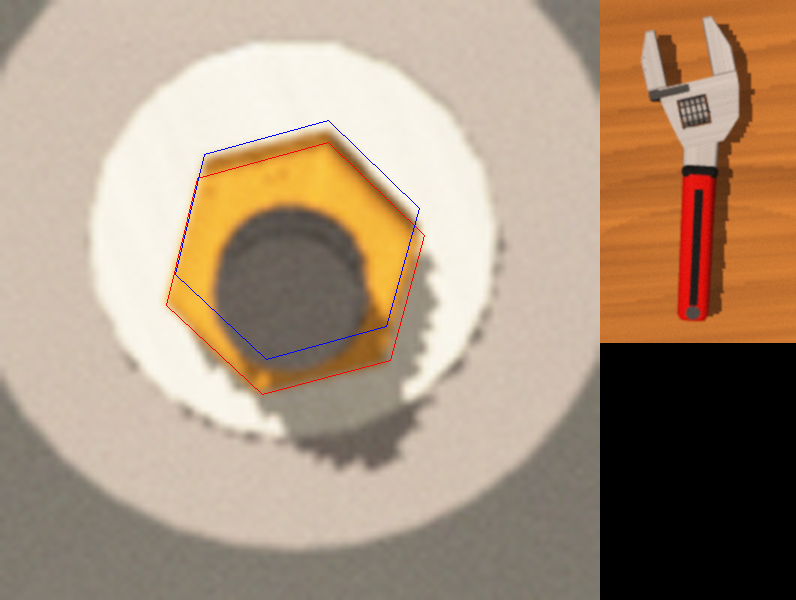

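The overlay shows the hex fits within about 1 mm, centred near (0.487, 0.102) with a corner at 46.5°. I'll use a wrench x-yaw of 106.5°. Now I'll pick it up.

Emit:
{"fn": "servo_tool", "kwargs": {"motion": [{"offset": [22,1,100],"turn": [0,0,2.7],"grip": 60},{"offset": [22,1,120],"turn": [0,0,2.7],"grip": 60},{"offset": [22,1,140],"turn": [0,0,2.7],"grip": 60},{"offset": [22,1,170],"turn": [0,0,2.7],"grip": 60},{"offset": [22,1,190],"turn": [0,0,2.7],"grip": 55},{"offset": [22,1,197],"turn": [0,0,2.7],"grip": 50},{"offset": [22,1,197],"turn": [0,0,2.7],"grip": 50}]}}

```text
clock: 3.6
eef_pos: [0.4813, -0.2977, 0.0031]
ee_rot: [-3.135, 0.186, 0.001]
contact_force: [-0.4, -0.4, 0.2]
width: 0.0501
grip_force: 0.0
```

Emit:
{"fn": "servo_tool", "kwargs": {"motion": [{"offset": [0,0,0],"turn": [0,0,0],"grip": 15},{"offset": [0,0,0],"turn": [0,0,0],"grip": 15},{"offset": [0,0,0],"turn": [0,0,0],"grip": 15},{"offset": [0,0,0],"turn": [0,0,0],"grip": 15},{"offset": [0,0,0],"turn": [0,0,0],"grip": 15},{"offset": [0,0,0],"turn": [0,0,0],"grip": 15}], "grip_force": 100}}

```text
clock: 4.2
eef_pos: [0.4821, -0.2992, 0.0053]
ee_rot: [3.135, -0.188, 0.004]
contact_force: [0.1, 1.6, 6.3]
width: 0.0231
grip_force: 98.8
```

Emit:
{"fn": "servo_tool", "kwargs": {"motion": [{"offset": [0,0,0],"turn": [0,0,0],"grip": 40},{"offset": [0,0,0],"turn": [0,0,0],"grip": 40},{"offset": [0,0,-3],"turn": [0,0,0],"grip": 40},{"offset": [0,0,-3.5],"turn": [0,0,0],"grip": 15},{"offset": [0,0,-3.5],"turn": [0,0,0],"grip": 15},{"offset": [0,0,-3.5],"turn": [0,0,0],"grip": 15},{"offset": [0,0,-3.5],"turn": [0,0,0],"grip": 15},{"offset": [0,0,-3.5],"turn": [0,0,0],"grip": 15},{"offset": [0,0,-3.5],"turn": [0,0,0],"grip": 15}]}}

```text
clock: 5.1
eef_pos: [0.4813, -0.2991, 0.0077]
ee_rot: [3.135, -0.189, 0.001]
contact_force: [-1.1, 2.1, 7.2]
width: 0.023
grip_force: 98.6
```

Run:
```python
from h import *
import pickle
s=st(); print(tyaw())
pickle.dump((cam('wrist'),s),open('cgr.pkl','wb')); a=eyes.grab_frame('wrist'); save('w3',a)
# predicted TCP->mouth in tool frame from bench fit
M=R.from_rotvec(s['ee_rot']).as_matrix(); v=M.T@(np.array([.5772,-.2957,.0096])-s['eef_pos']); print('mouth in tool',v)
c=cam('wrist')
y=np.radians(8.3);Rz=np.array([[np.cos(y),-np.sin(y)],[np.sin(y),np.cos(y)]])
for n,p,z in[('mouth',(0,0),.0096),('worm',(-.039,.004),.019),('tipF',(.02,-.015),.0166),('throatF',(-.019,-.015),.0166)]:
    print(n,w2px(c,[*(Rz@p+[.5772,-.2957]),z]).round(1))
save('w3c',cv2.resize(a[0:300,200:440],None,fx=2,fy=2,interpolation=cv2.INTER_CUBIC))
```

```text
{'clock': 5.1, 'q': [-0.6913, 0.68, 1.6513, 0.0001, 0.8095, 0.9997], 'eef_pos': [0.4813, -0.2991, 0.0077], 'ee_rot': [3.1355, -0.1888, 0.001], 'contact_force': [-1.1145, 2.072, 7.1686], 'ft_torque': [0.2781, 0.2865, -0.0197], 'width': 0.023, 'grip_force': 98.577}
-6.8915828968463755
mouth in tool [ 0.0948081  -0.01488648 -0.00186193]
mouth [281.2  69.5]
worm [298.7 178.6]
tipF [305.2 -12.2]
throatF [334.7 109.3]
```

View pics/w3c.png

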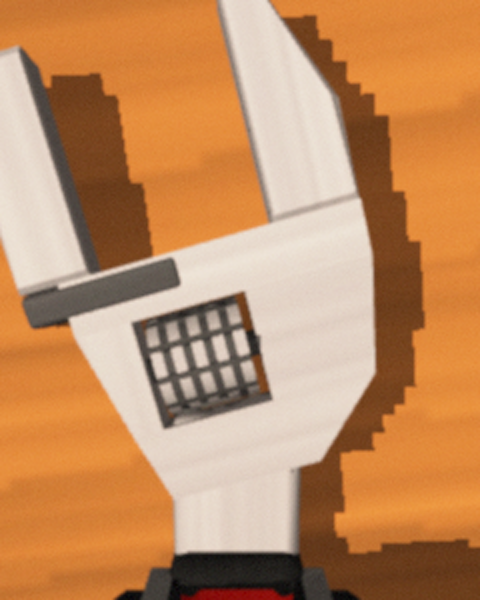

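The crop shows the worm at (301,179) and the throat corner at (336,109) in full-frame pixels. Both are within 1 mm of the prediction. Next I'll lift and hover over the nut.

```bash
cat >> h.py <<'E'
def rz(b): b=np.radians(b); return np.array([[np.cos(b),-np.sin(b)],[np.sin(b),np.cos(b)]])
E
python3 - <<'E'
from h import *
import pickle
c,s=pickle.load(open('cgr.pkl','rb')); M=R.from_rotvec(s['ee_rot']).as_matrix()
v=M.T@(np.array([.5772,-.2963,.0096])-s['eef_pos']); 
v=down(tyaw()).T@M@v; print(v.round(4),np.round(M[2],3)); np.save('v.npy',v)
nut=np.array([.487,.102]); b=106.5
m=nut-rz(b)@[.003,.002]; m=np.array([*m,.170]); T=m-down(b-15.2)@v; print(T)
go(T,b-15.2); go([.48,-.29,.15],tyaw())
E
```

```text
[ 0.0949 -0.0143 -0.0019] [ 0.001  0.    -1.   ]
[0.50621173 0.00516168 0.16808073]
offset [-11.7, -305.0, -160.5] turn [0.05, -0.01, -98.19]
offset [-2.3, -8.8, -142.3] turn [0.02, -0.04, -0.0]
```

Emit:
{"fn": "servo_tool", "kwargs": {"motion": [{"offset": [0,0,-30],"turn": [0,0,0],"grip": 15},{"offset": [0,0,-70],"turn": [0,0,0],"grip": 15},{"offset": [0,-10,-115],"turn": [0,0,-7],"grip": 15},{"offset": [-1,-30,-160],"turn": [0,0,-14],"grip": 15},{"offset": [-2,-55,-175],"turn": [0,0,-21],"grip": 15},{"offset": [-3,-80,-175],"turn": [0,0,-28],"grip": 15},{"offset": [-4,-108,-175],"turn": [0,0,-35],"grip": 15},{"offset": [-5,-135,-175],"turn": [0,0,-42],"grip": 15},{"offset": [-6,-162,-175],"turn": [0,0,-49],"grip": 15},{"offset": [-7,-190,-175],"turn": [0,0,-57],"grip": 15},{"offset": [-8,-217,-175],"turn": [0,0,-65],"grip": 15},{"offset": [-9,-244,-175],"turn": [0,0,-73],"grip": 15},{"offset": [-10,-270,-172],"turn": [0,0,-81],"grip": 15},{"offset": [-11,-290,-168],"turn": [0,0,-89],"grip": 15},{"offset": [-12,-302,-164],"turn": [0,0,-96],"grip": 15},{"offset": [-12,-305,-160],"turn": [0,0,-98.2],"grip": 15},{"offset": [-12,-305,-160],"turn": [0,0,-98.2],"grip": 15},{"offset": [-12,-305,-160],"turn": [0,0,-98.2],"grip": 15}]}}

```text
clock: 6.95
eef_pos: [0.5054, 0.0052, 0.1663]
ee_rot: [-2.197, -2.245, 0.001]
contact_force: [0.0, -0.9, -5.7]
width: 0.0233
grip_force: 99.7
```

Run:
```python
from h import *
import pickle
s=st(); print(tyaw())
c=cam('wrist'); a=eyes.grab_frame('wrist'); save('w4',a); pickle.dump((c,s),open('c4.pkl','wb'))
v=np.load('v.npy'); M=R.from_rotvec(s['ee_rot']).as_matrix(); m=s['eef_pos']+M@v; b=tyaw()+15.2
print('mouth',m)
b3=cv2.resize(a[0:240,200:440],None,fx=2.5,fy=2.5,interpolation=cv2.INTER_CUBIC).copy()
def dot(P,col):
    u=(w2px(c,P)-[200,0]+.5)*2.5; cv2.circle(b3,tuple(int(round(x)) for x in u),3,col,-1); print(w2px(c,P).round(1))
for p,z in[((-.039,.004),.0095),((.02,-.015),.007),((-.019,-.015),.007),((.02,.019),.007),((-.019,.019),.007)]: dot([*(m[:2]+rz(b)@p),m[2]+z],(255,0,0))
h=[[.487+.01732*np.cos(t),.102+.01732*np.sin(t),.12] for t in np.radians(46.5+60*np.arange(6))]
for P in h: dot(P,(0,0,255))
dot([.487,.102,.132],(0,255,0))
save('w4c',b3)
```

```text
{'clock': 6.95, 'q': [-0.1414, 0.3712, 1.674, -0.0002, 1.0976, -0.1629], 'eef_pos': [0.5054, 0.0052, 0.1663], 'ee_rot': [-2.1967, -2.2446, 0.0014], 'contact_force': [0.0309, -0.9379, -5.7356], 'ft_torque': [-0.1723, -0.0231, 0.027], 'width': 0.0233, 'grip_force': 99.666}
91.23709941261215
mouth [0.48909498 0.09970914 0.1682838 ]
[293.9 180. ]
[299.9 -10.9]
[329.8 110.7]
[202.6  19.7]
[239.6 136.6]
[307.6  58.9]
[273.   48.8]
[249.2  76.5]
[259.9 112.4]
[293.1 121.6]
[317.   95.7]
[280.8  81.8]
```

View pics/w4c.png

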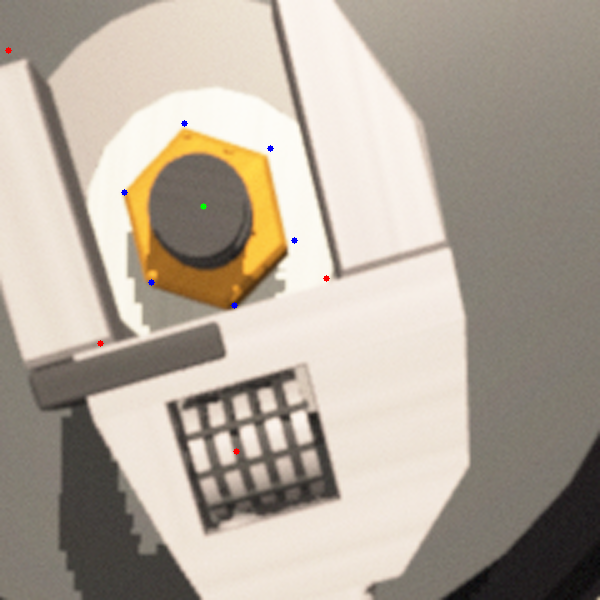

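The view shows the nut centre at crop (208,219), which is 0.4 mm and 0.9 mm from my estimate and turned about -2°. The wrench head sits about 2.2 mm towards its fixed jaw, with the throat corner at (340,276) and a gap of about 34 mm. I'll correct for that and lower it.

Run:
```python
from h import *
v=np.load('v.npy')+[0,.0022,0]; np.save('v.npy',v)
nut=np.array([.4866,.1011]); b=105
m=nut-rz(b)@[.0025,.002]
for z in(.125,.111):
    T=np.array([*m,z])-down(b-15.2)@v; print(T); go(T,b-15.2)
```

```text
[0.50094082 0.0042826  0.12308073]
offset [-0.6, -4.7, 43.5] turn [-0.04, 0.0, 1.42]
[0.50094082 0.0042826  0.10908073]
offset [-0.6, -4.7, 57.5] turn [-0.04, 0.0, 1.42]
```

Emit:
{"fn": "servo_tool", "kwargs": {"motion": [{"offset": [-0.6,-4.7,0],"turn": [0,0,1.4],"grip": 15},{"offset": [-0.6,-4.7,10],"turn": [0,0,1.4],"grip": 15},{"offset": [-0.6,-4.7,20],"turn": [0,0,1.4],"grip": 15},{"offset": [-0.6,-4.7,30],"turn": [0,0,1.4],"grip": 15},{"offset": [-0.6,-4.7,40],"turn": [0,0,1.4],"grip": 15},{"offset": [-0.6,-4.7,44],"turn": [0,0,1.4],"grip": 15},{"offset": [-0.6,-4.7,44],"turn": [0,0,1.4],"grip": 15}]}}

```text
clock: 7.7
eef_pos: [0.5007, 0.0047, 0.1218]
ee_rot: [-2.222, -2.219, 0.002]
contact_force: [-0.2, 0.9, -5.1]
width: 0.0229
grip_force: 99.6
```

Emit:
{"fn": "servo_tool", "kwargs": {"motion": [{"offset": [0,0,3],"turn": [0,0,0],"grip": 15},{"offset": [0,0,5],"turn": [0,0,0],"grip": 15},{"offset": [0,0,7],"turn": [0,0,0],"grip": 15},{"offset": [0,0,7],"turn": [0,0,0],"grip": 15}]}}

```text
clock: 8.1
eef_pos: [0.501, 0.0046, 0.1157]
ee_rot: [-2.223, -2.219, 0.0]
contact_force: [0.4, -0.4, -4.5]
width: 0.0228
grip_force: 99.6
```

Emit:
{"fn": "servo_tool", "kwargs": {"motion": [{"offset": [0,0,2],"turn": [0,0,0],"grip": 15},{"offset": [0,0,4],"turn": [0,0,0],"grip": 15},{"offset": [0,0,5],"turn": [0,0,0],"grip": 15},{"offset": [0,0,5],"turn": [0,0,0],"grip": 15}]}}

```text
clock: 8.5
eef_pos: [0.501, 0.0046, 0.1106]
ee_rot: [-2.223, -2.219, 0.0]
contact_force: [0.2, 0.4, -4.5]
width: 0.0231
grip_force: 99.6
```

Emit:
{"fn": "servo_tool", "kwargs": {"motion": [{"offset": [0,0,0.8],"turn": [0,0,0],"grip": 15},{"offset": [0,0,1.5],"turn": [0,0,0],"grip": 15},{"offset": [0,0,1.5],"turn": [0,0,0],"grip": 15}]}}

```text
clock: 8.8
eef_pos: [0.5012, 0.0045, 0.1094]
ee_rot: [2.223, 2.219, 0.0]
contact_force: [0.1, -1.5, -4.0]
width: 0.0231
grip_force: 99.9
```

Emit:
{"fn": "servo_tool", "kwargs": {"motion": [{"offset": [0,0,0.6],"turn": [0,0,0],"grip": 15},{"offset": [0,0,0.6],"turn": [0,0,0],"grip": 15}]}}

```text
clock: 9.0
eef_pos: [0.5013, 0.0045, 0.109]
ee_rot: [2.223, 2.219, 0.001]
contact_force: [-0.1, -1.0, -0.8]
width: 0.0238
grip_force: 100.2
```

Emit:
{"fn": "servo_tool", "kwargs": {"motion": [{"offset": [0,0,0],"turn": [0,0,0],"grip": 30},{"offset": [0,0,0],"turn": [0,0,0],"grip": 45},{"offset": [0,0,0],"turn": [0,0,0],"grip": 50},{"offset": [0,0,-10],"turn": [0,0,0],"grip": 50},{"offset": [0,0,-30],"turn": [0,0,0],"grip": 50},{"offset": [30,0,-60],"turn": [0,0,0],"grip": 40},{"offset": [30,0,-90],"turn": [0,0,0],"grip": 20},{"offset": [30,0,-90],"turn": [0,0,0],"grip": 0}]}}

```text
clock: 9.8
eef_pos: [0.5035, 0.0351, 0.2035]
ee_rot: [2.217, 2.216, 0.009]
contact_force: [0.7, -0.3, 0.5]
width: 0.012
grip_force: 0.0
```

Run:
```python
from h import *
import pickle
s=st(); print(tyaw())
c=cam('wrist'); a=eyes.grab_frame('wrist'); save('w5',a); pickle.dump((c,s),open('c5.pkl','wb'))
m=np.array([*(np.array([.4866,.1011])-rz(105)@[.0025,.002]),.111]); b=105
X,Y=160,0
b3=cv2.resize(a[Y:Y+300,X:X+300],None,fx=2,fy=2,interpolation=cv2.INTER_CUBIC).copy()
for p,z in[((-.039,.004),.0095),((.02,-.015),.007),((-.019,-.015),.007),((.02,.019),.007),((-.019,.019),.007)]:
    q=w2px(c,[*(m[:2]+rz(b)@p),m[2]+z]); print(q.round(1)); u=(q-[X,Y]+.5)*2; cv2.circle(b3,tuple(int(round(x)) for x in u),3,(255,0,0),-1)
save('w5c',b3)
```

```text
{'clock': 9.8, 'q': [-0.0825, 0.3252, 1.6304, 0.0002, 1.177, -0.0821], 'eef_pos': [0.5035, 0.0351, 0.2035], 'ee_rot': [2.2172, 2.2162, 0.0094], 'contact_force': [0.6764, -0.2719, 0.5175], 'ft_torque': [-0.0214, 0.0423, -0.0214], 'width': 0.012, 'grip_force': 0.0}
89.97381706641906
[302.8 214.8]
[306.8 114.4]
[323.1 176.7]
[253.8 129.4]
[272.3 190.6]
```

View pics/w5c.png

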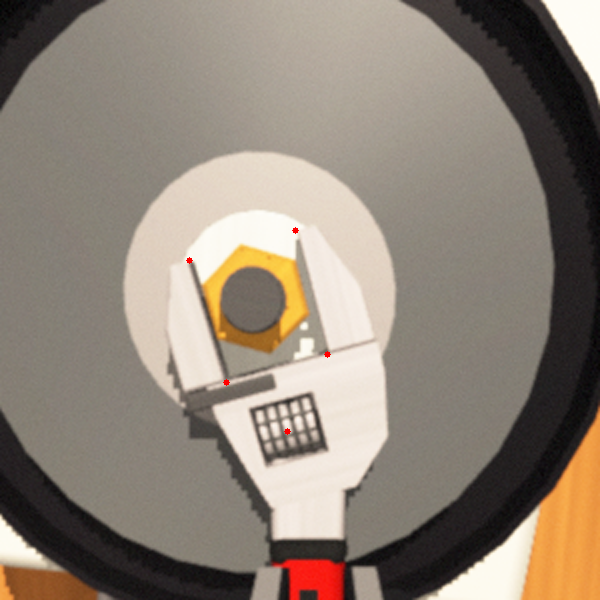

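The view shows the jaws around the nut with the flats parallel, the worm centre at full-frame (304,215), matching the prediction, and the grip resting on the disc edge. Now I'll set up for the worm.

Run:
```python
from h import *
m=np.array([.4866,.1011])-rz(105)@[.0025,.002]; w=m+rz(105)@[-.039,.004]+[.0007,0]; print(w)
go([*(w+rz(105)@[-.008,0]),.128],105)
```

```text
[0.49610914 0.06049644]
offset [18.0, -4.7, 73.3] turn [0.31, 0.06, -15.05]
```

Emit:
{"fn": "servo_tool", "kwargs": {"motion": [{"offset": [18,-4.7,20],"turn": [0.3,0,-8],"grip": 0},{"offset": [18,-4.7,50],"turn": [0.3,0,-15],"grip": 0},{"offset": [18,-4.7,70],"turn": [0.3,0,-15],"grip": 0},{"offset": [18,-4.7,73],"turn": [0.3,0,-15],"grip": 0},{"offset": [18,-4.7,73],"turn": [0.3,0,-15],"grip": 0}], "grip_force": 40}}

```text
clock: 10.35
eef_pos: [0.4961, 0.0524, 0.1252]
ee_rot: [-1.912, -2.486, 0.007]
contact_force: [-1.0, 0.3, 0.0]
width: -0.0005
grip_force: 0.0
```

Emit:
{"fn": "servo_tool", "kwargs": {"motion": [{"offset": [0,0,3],"turn": [0,0,0],"grip": 0},{"offset": [0,0,5],"turn": [0,0,0],"grip": 0},{"offset": [0,0,6.5],"turn": [0,0,0],"grip": 0},{"offset": [0,0,6.5],"turn": [0,0,0],"grip": 0}]}}

```text
clock: 10.75
eef_pos: [0.497, 0.0525, 0.1201]
ee_rot: [-1.913, -2.489, 0.004]
contact_force: [-1.9, -0.5, 3.0]
width: 0.0002
grip_force: 1.7
```

Emit:
{"fn": "servo_tool", "kwargs": {"motion": [{"offset": [0,0,1.5],"turn": [0,0,0],"grip": 0},{"offset": [0,0,3],"turn": [0,0,0],"grip": 0},{"offset": [0,0,3],"turn": [0,0,0],"grip": 0}]}}

```text
clock: 11.05
eef_pos: [0.4976, 0.0526, 0.1194]
ee_rot: [-1.914, -2.491, 0.002]
contact_force: [-5.2, -1.0, 24.4]
width: 0.0
grip_force: 12.3
```

Emit:
{"fn": "servo_tool", "kwargs": {"motion": [{"offset": [0,0,-1.3],"turn": [0,0,0],"grip": 0},{"offset": [3,0,-1.3],"turn": [0,0,0],"grip": 0},{"offset": [6,0,-1.3],"turn": [0,0,0],"grip": 0},{"offset": [9,0,-1.3],"turn": [0,0,0],"grip": 0},{"offset": [12,0,-1.3],"turn": [0,0,0],"grip": 0}]}}

```text
clock: 11.55
eef_pos: [0.4946, 0.0626, 0.1197]
ee_rot: [1.913, 2.49, -0.006]
contact_force: [-2.7, -7.9, 14.7]
width: 0.0
grip_force: 7.4
```

Emit:
{"fn": "servo_tool", "kwargs": {"motion": [{"offset": [3,0,0],"turn": [0,0,0],"grip": 0},{"offset": [5,0,0],"turn": [0,0,0],"grip": 0}]}}

```text
clock: 11.75
eef_pos: [0.4933, 0.0676, 0.1197]
ee_rot: [1.913, 2.49, -0.005]
contact_force: [-1.9, -7.1, 12.9]
width: -0.0005
grip_force: 6.0
```

Emit:
{"fn": "servo_tool", "kwargs": {"motion": [{"offset": [0,0,-4],"turn": [0,0,0],"grip": 0},{"offset": [-8,0,-5],"turn": [0,0,0],"grip": 0},{"offset": [-17,0,-4],"turn": [0,0,0],"grip": 0},{"offset": [-17,0,-1],"turn": [0,0,0],"grip": 0},{"offset": [-17,0,0],"turn": [0,0,0],"grip": 0},{"offset": [-17,0,0],"turn": [0,0,0],"grip": 0},{"offset": [-13,0,0],"turn": [0,0,0],"grip": 0},{"offset": [-9,0,0],"turn": [0,0,0],"grip": 0},{"offset": [-5,0,0],"turn": [0,0,0],"grip": 0},{"offset": [-2,0,0],"turn": [0,0,0],"grip": 0},{"offset": [1,0,0],"turn": [0,0,0],"grip": 0}]}}

```text
clock: 12.85
eef_pos: [0.4931, 0.0681, 0.1195]
ee_rot: [1.914, 2.49, -0.006]
contact_force: [-4.0, -7.4, 15.0]
width: 0.0001
grip_force: 7.3
```

Run:
```python
from h import *
import pickle
s=st(); c=cam('wrist'); a=eyes.grab_frame('wrist'); save('w6',a); pickle.dump((c,s),open('c6.pkl','wb'))
```

```text
{'clock': 12.85, 'q': [-0.0146, 0.4178, 1.7525, -0.0044, 0.9728, -0.2722], 'eef_pos': [0.4931, 0.0681, 0.1195], 'ee_rot': [1.9141, 2.49, -0.0061], 'contact_force': [-3.9591, -7.3576, 14.9537], 'ft_torque': [-1.264, 0.6076, -0.0263], 'width': 0.0001, 'grip_force': 7.3382}
```

Emit:
{"fn": "servo_tool", "kwargs": {"motion": [{"offset": [0,-0.3,-4],"turn": [0,0,0],"grip": 0},{"offset": [-8,-0.3,-5],"turn": [0,0,0],"grip": 0},{"offset": [-17,-0.3,-4],"turn": [0,0,0],"grip": 0},{"offset": [-17,-0.3,-1],"turn": [0,0,0],"grip": 0},{"offset": [-17,-0.3,-0.1],"turn": [0,0,0],"grip": 0},{"offset": [-17,-0.3,-0.1],"turn": [0,0,0],"grip": 0},{"offset": [-13,-0.3,-0.1],"turn": [0,0,0],"grip": 0},{"offset": [-9,-0.3,-0.1],"turn": [0,0,0],"grip": 0},{"offset": [-5,-0.3,-0.1],"turn": [0,0,0],"grip": 0},{"offset": [-2,-0.3,-0.1],"turn": [0,0,0],"grip": 0},{"offset": [1,-0.3,-0.1],"turn": [0,0,0],"grip": 0}]}}

```text
clock: 14.0
eef_pos: [0.4921, 0.0688, 0.1193]
ee_rot: [-1.915, -2.491, 0.007]
contact_force: [-4.1, -6.6, 14.9]
width: -0.0001
grip_force: 6.9
```

Emit:
{"fn": "servo_tool", "kwargs": {"motion": [{"offset": [0,0,-4],"turn": [0,0,0],"grip": 0},{"offset": [-8,0,-5],"turn": [0,0,0],"grip": 0},{"offset": [-18,0,-4],"turn": [0,0,0],"grip": 0},{"offset": [-18,0,-1],"turn": [0,0,0],"grip": 0},{"offset": [-18,0,0],"turn": [0,0,0],"grip": 0},{"offset": [-18,0,0],"turn": [0,0,0],"grip": 0},{"offset": [-14,0,0],"turn": [0,0,0],"grip": 0},{"offset": [-10,0,0],"turn": [0,0,0],"grip": 0}]}}

```text
clock: 14.8
eef_pos: [0.4951, 0.0587, 0.1196]
ee_rot: [1.914, 2.49, -0.007]
contact_force: [-5.9, -10.8, 21.7]
width: -0.0001
grip_force: 10.7
```

Emit:
{"fn": "servo_tool", "kwargs": {"motion": [{"offset": [4,0,0],"turn": [0,0,0],"grip": 0},{"offset": [7,0,0],"turn": [0,0,0],"grip": 0},{"offset": [10,0,0],"turn": [0,0,0],"grip": 0}]}}

```text
clock: 15.1
eef_pos: [0.4919, 0.0684, 0.1194]
ee_rot: [1.915, 2.491, -0.009]
contact_force: [-6.3, -9.4, 17.6]
width: 0.0
grip_force: 8.2
```

Run:
```python
from h import *
import pickle
from scipy import ndimage
s=st(); c=cam('wrist'); a=eyes.grab_frame('wrist'); save('w7',a); pickle.dump((c,s),open('c7.pkl','wb'))
# gap evolution: brass/steel rows through nut line, compare w6 and w7
q=w2px(c,[.4866,.1011,.118]); print(q)
```

```text
{'clock': 15.1, 'q': [-0.0134, 0.417, 1.7541, -0.0053, 0.9737, -0.2705], 'eef_pos': [0.4919, 0.0684, 0.1194], 'ee_rot': [1.9146, 2.4907, -0.0085], 'contact_force': [-6.2748, -9.3805, 17.5709], 'ft_torque': [-1.655, 0.9724, -0.0718], 'width': 0.0, 'grip_force': 8.1659}
[322.78450636 232.47463132]
```

```bash
cat > prof.py <<'E'
from h import *
import pickle,sys
def prof(n,ck,x0,x1):
    c=pickle.load(open(ck,'rb'))[0]; a=cv2.imread(f'pics/{n}.png')
    m=np.array([.4866,.1011])-rz(105)@[.0025,.002]
    ys=np.arange(-30,36,1.0); xs=np.arange(x0,x1,.5)
    P=np.array([[w2px(c,[*(m+rz(105)@np.array([x,y])/1000),.118]) for y in ys] for x in xs],np.float32)
    I=cv2.remap(a,P[...,0],P[...,1],cv2.INTER_LINEAR); return ys,I
if __name__=='__main__':
    out=[]
    for n,k in(('w5','c5.pkl'),('w6','c6.pkl'),('w7','c7.pkl')):
        ys,I=prof(n,k,15,18); g=I.mean(0); print(n,' '.join(f'{int(y)}:{int(v[2])}/{int(v[0])}' for y,v in zip(ys,g)))
        out.append(cv2.resize(prof(n,k,-60,30)[1],None,fx=4,fy=3,interpolation=cv2.INTER_CUBIC)[::-1,::-1])
    cv2.imwrite('pics/rect.png',np.hstack(out))
E
python3 prof.py
```

```text
w5 -30:227/199 -29:228/198 -28:227/198 -27:227/199 -26:227/199 -25:227/197 -24:227/198 -23:232/206 -22:242/224 -21:243/227 -20:242/225 -19:243/224 -18:243/225 -17:244/227 -16:220/193 -15:189/166 -14:236/219 -13:252/243 -12:251/242 -11:252/242 -10:252/243 -9:252/244 -8:252/242 -7:252/228 -6:252/203 -5:250/166 -4:250/134 -3:250/101 -2:250/77 -1:250/71 0:251/71 1:251/71 2:251/70 3:251/71 4:250/68 5:249/69 6:249/71 7:248/84 8:248/113 9:249/150 10:249/180 11:250/211 12:251/233 13:252/240 14:252/243 15:252/243 16:252/242 17:240/222 18:143/122 19:155/130 20:230/204 21:239/218 22:240/218 23:242/222 24:242/223 25:240/219 26:228/201 27:219/187 28:220/190 29:222/191 30:220/190 31:222/191 32:221/189 33:221/189 34:221/188 35:221/189
w6 -30:212/181 -29:211/179 -28:211/178 -27:210/179 -26:211/179 -25:212/181 -24:212/179 -23:215/184 -22:235/211 -21:238/217 -20:236/211 -19:236/213 -18:237/213 -17:238/215 -16:233/206 -15:121/100 -14:105/87 -13:152/129 -12:179/155 -11:202/181 -10:205/182 -9:238/205 -8:231/173 -7:226/137 -6:226/103 -5:225/73 -4:228/55 -3:240/59 -2:246/63 -1:247/63 0:247/63 1:247/64 2:24
[... 374 characters left out ...]
/180 -28:210/179 -27:210/179 -26:211/180 -25:211/179 -24:212/180 -23:212/180 -22:212/180 -21:216/184 -20:231/205 -19:239/218 -18:238/216 -17:236/213 -16:236/212 -15:237/213 -14:238/216 -13:226/198 -12:112/93 -11:126/106 -10:150/126 -9:142/109 -8:200/129 -7:226/136 -6:229/106 -5:226/70 -4:227/56 -3:242/60 -2:246/63 -1:247/63 0:248/64 1:247/63 2:247/64 3:246/63 4:246/64 5:246/62 6:245/61 7:243/60 8:230/56 9:209/51 10:203/70 11:207/106 12:205/132 13:214/168 14:236/209 15:248/232 16:250/236 17:174/148 18:146/122 19:232/205 20:233/208 21:235/211 22:237/214 23:238/215 24:235/211 25:213/183 26:205/174 27:211/179 28:212/180 29:212/179 30:212/180 31:212/180 32:212/179 33:212/179 34:212/179 35:212/180
```

Emit:
{"fn": "servo_tool", "kwargs": {"motion": [{"offset": [0,0,-4],"turn": [0,0,0],"grip": 0},{"offset": [-8,0,-5],"turn": [0,0,0],"grip": 0},{"offset": [-17,0,-4],"turn": [0,0,0],"grip": 0},{"offset": [-17,0,-1.4],"turn": [0,0,0],"grip": 0},{"offset": [-17,0,-0.4],"turn": [0,0,0],"grip": 0},{"offset": [-17,0,-0.4],"turn": [0,0,0],"grip": 0},{"offset": [-14,0,-0.4],"turn": [0,0,0],"grip": 0},{"offset": [-11,0,-0.4],"turn": [0,0,0],"grip": 0}]}}

```text
clock: 15.95
eef_pos: [0.4954, 0.0575, 0.1197]
ee_rot: [1.914, 2.49, -0.008]
contact_force: [-3.9, -12.7, 18.5]
width: -0.0001
grip_force: 9.0
```

Emit:
{"fn": "servo_tool", "kwargs": {"motion": [{"offset": [3,0,0],"turn": [0,0,0],"grip": 0},{"offset": [6,0,0],"turn": [0,0,0],"grip": 0}]}}

```text
clock: 16.15
eef_pos: [0.4938, 0.0627, 0.1197]
ee_rot: [1.913, 2.49, -0.01]
contact_force: [-4.4, -15.9, 18.5]
width: 0.0001
grip_force: 9.1
```

Emit:
{"fn": "servo_tool", "kwargs": {"motion": [{"offset": [3,0,0],"turn": [0,0,0],"grip": 0},{"offset": [5,0,0],"turn": [0,0,0],"grip": 0}]}}

```text
clock: 16.35
eef_pos: [0.4924, 0.067, 0.1196]
ee_rot: [1.913, 2.49, -0.011]
contact_force: [-4.2, -18.4, 17.9]
width: -0.0003
grip_force: 8.8
```

```bash
sed -i "s/(('w5'.*:/[('w7','c7.pkl'),('w8','c8.pkl')]:/" prof.py
python3 - <<'E'
from h import *
import pickle
s=env.state(); c=cam('wrist'); a=eyes.grab_frame('wrist'); save('w8',a); pickle.dump((c,s),open('c8.pkl','wb'))
E
python3 prof.py | tail -1
```

```text
w8 -30:210/179 -29:211/180 -28:211/180 -27:211/179 -26:211/180 -25:211/179 -24:212/180 -23:211/180 -22:212/180 -21:211/179 -20:222/193 -19:238/216 -18:239/217 -17:237/215 -16:236/211 -15:237/214 -14:237/213 -13:239/217 -12:182/153 -11:101/84 -10:146/123 -9:143/109 -8:175/114 -7:193/104 -6:224/99 -5:227/76 -4:229/58 -3:241/59 -2:246/62 -1:247/64 0:247/63 1:248/64 2:247/62 3:247/63 4:246/63 5:246/62 6:245/61 7:243/60 8:230/55 9:212/54 10:209/77 11:205/107 12:212/147 13:222/183 14:242/220 15:248/233 16:245/229 17:129/108 18:190/161 19:235/210 20:233/208 21:236/211 22:238/214 23:237/214 24:232/205 25:213/183 26:208/177 27:211/180 28:211/179 29:212/180 30:212/180 31:212/178 32:212/180 33:212/180 34:212/179 35:212/180
```

Emit:
{"fn": "servo_tool", "kwargs": {"motion": [{"offset": [0,0,-4],"turn": [0,0,0],"grip": 0},{"offset": [-10,0,-5],"turn": [0,0,0],"grip": 0},{"offset": [-17,0,-4],"turn": [0,0,0],"grip": 0},{"offset": [-17,0,-1.8],"turn": [0,0,0],"grip": 0},{"offset": [-17,0,-0.9],"turn": [0,0,0],"grip": 0},{"offset": [-17,0,-0.9],"turn": [0,0,0],"grip": 0},{"offset": [-13,0,-0.9],"turn": [0,0,0],"grip": 0},{"offset": [-9,0,-0.9],"turn": [0,0,0],"grip": 0}]}}

```text
clock: 17.2
eef_pos: [0.4954, 0.0604, 0.1199]
ee_rot: [1.914, 2.49, -0.005]
contact_force: [0.6, -8.6, 7.4]
width: 0.0001
grip_force: 4.3
```

Emit:
{"fn": "servo_tool", "kwargs": {"motion": [{"offset": [3,0,0],"turn": [0,0,0],"grip": 0},{"offset": [6,0,0],"turn": [0,0,0],"grip": 0}]}}

```text
clock: 17.4
eef_pos: [0.494, 0.0664, 0.1199]
ee_rot: [1.913, 2.49, -0.005]
contact_force: [1.6, -7.8, 8.7]
width: 0.0001
grip_force: 4.2
```

Emit:
{"fn": "servo_tool", "kwargs": {"motion": [{"offset": [0,0,-5],"turn": [0,0,0],"grip": 0},{"offset": [0,0,-30],"turn": [0,0,0],"grip": 0},{"offset": [0,0,-60],"turn": [0,0,0],"grip": 0},{"offset": [0,0,-60],"turn": [0,0,0],"grip": 0}]}}

```text
clock: 17.8
eef_pos: [0.4942, 0.0682, 0.1819]
ee_rot: [1.914, 2.49, 0.0]
contact_force: [0.4, -0.3, -0.9]
width: 0.0002
grip_force: 0.0
```

```bash
sed -i "s/\[('w7'.*:/[('w9','c9.pkl')]:/" prof.py
python3 - <<'E'
from h import *
import pickle
s=st(); c=cam('wrist'); a=eyes.grab_frame('wrist'); save('w9',a); pickle.dump((c,s),open('c9.pkl','wb'))
save('w9c',cv2.resize(a[100:460,160:460],None,fx=1.6,fy=1.6,interpolation=cv2.INTER_CUBIC))
E
python3 prof.py | tail -1
```

```text
{'clock': 17.8, 'q': [-0.0164, 0.3416, 1.6712, -0.0002, 1.1281, -0.2765], 'eef_pos': [0.4942, 0.0682, 0.1819], 'ee_rot': [1.9141, 2.4903, 0.0005], 'contact_force': [0.387, -0.3056, -0.9273], 'ft_torque': [-0.0768, -0.0859, -0.0237], 'width': 0.0002, 'grip_force': 0.0}
w9 -30:226/194 -29:227/196 -28:226/194 -27:226/195 -26:226/194 -25:226/195 -24:226/196 -23:227/195 -22:227/196 -21:236/212 -20:242/224 -19:245/229 -18:246/230 -17:245/228 -16:244/227 -15:245/227 -14:245/229 -13:244/228 -12:184/157 -11:143/122 -10:161/137 -9:190/155 -8:214/164 -7:226/144 -6:241/136 -5:242/107 -4:244/82 -3:247/69 -2:250/68 -1:251/70 0:252/72 1:251/69 2:251/71 3:251/70 4:251/69 5:250/69 6:250/68 7:247/68 8:240/72 9:237/95 10:236/120 11:236/157 12:240/194 13:246/222 14:251/239 15:252/243 16:251/241 17:207/179 18:205/176 19:241/221 20:242/224 21:244/227 22:245/228 23:244/227 24:239/218 25:230/202 26:227/198 27:226/195 28:226/195 29:226/194 30:226/194 31:226/195 32:225/194 33:226/194 34:226/193 35:226/194
```

View pics/w9c.png

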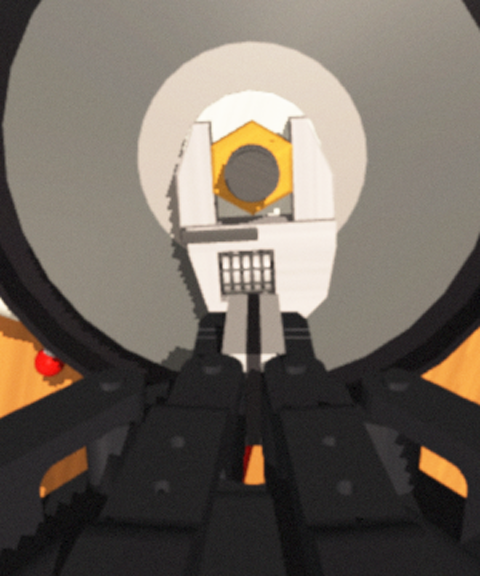

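The last view shows both jaws flat on the nut with the worm stalled: the drag/press ratio rose from about 0.5 to about 1, and the measured gap is about 30 mm. Next I'll straddle the handle for the swing.

```bash
cat > sw.py <<'E'
from h import *
nut=np.array([.4866,.1011])
def pose(d,lead=0,z=.094):
    # d: cw turn deg of wrench; lead: mm tool shifted in push direction (cw)
    b=105-d; p=nut+rz(b)@[-.156-.001,.029]; yaw=b-15; y=down(yaw)[:2,1]
    return np.array([*(p-y*lead/1000),z]),yaw
E
python3 - <<'E'
from sw import *
p,y=pose(0,0,.16); go(p,y); p,y=pose(0); go(p,y); print(p,y)
E
```

```text
offset [-123.6, -26.6, 20.1] turn [-0.13, -0.01, 14.91]
offset [-123.6, -26.4, 86.1] turn [-0.13, -0.01, 14.91]
[ 0.49922274 -0.05805611  0.094     ] 90
```

Emit:
{"fn": "servo_tool", "kwargs": {"motion": [{"offset": [-40,-9,-10],"turn": [-0.1,0,7],"grip": 45},{"offset": [-80,-18,0],"turn": [-0.1,0,15],"grip": 45},{"offset": [-123,-26.5,20],"turn": [-0.1,0,15],"grip": 45},{"offset": [-123,-26.5,20],"turn": [-0.1,0,15],"grip": 45},{"offset": [-123,-26.5,40],"turn": [-0.1,0,15],"grip": 45},{"offset": [-123,-26.5,65],"turn": [-0.1,0,15],"grip": 45},{"offset": [-123,-26.5,86],"turn": [-0.1,0,15],"grip": 45},{"offset": [-123,-26.5,86],"turn": [-0.1,0,15],"grip": 45}]}}

```text
clock: 18.65
eef_pos: [0.4958, -0.0565, 0.0898]
ee_rot: [-2.217, -2.214, 0.009]
contact_force: [0.8, 1.0, -1.7]
width: 0.0447
grip_force: 0.5
```

Run:
```python
from sw import *
st(); s=env.state(); p0=np.array(s['eef_pos']); R0=R.from_rotvec(s['ee_rot']).as_matrix()
for d,l in [(0,9.5),(4,9.5),(8,9.5),(12,9.5),(16,9.5),(20,9.5),(24,9.5),(28,9.5)]:
    rel(p0,R0,*pose(d,l))
```

```text
{'clock': 18.65, 'q': [-0.2667, 0.4657, 1.7739, -0.001, 0.9119, -0.2646], 'eef_pos': [0.4958, -0.0565, 0.0898], 'ee_rot': [-2.2172, -2.214, 0.0089], 'contact_force': [0.7865, 1.0048, -1.7226], 'ft_torque': [0.0881, -0.1352, 0.0176], 'width': 0.0447, 'grip_force': 0.505}
offset [-1.5, -6.1, -4.1] turn [-0.56, -0.1, -0.08]
offset [-1.4, -17.2, -4.0] turn [-0.57, -0.09, 3.92]
offset [-0.4, -28.3, -3.9] turn [-0.57, -0.07, 7.92]
offset [1.2, -39.3, -3.8] turn [-0.57, -0.05, 11.92]
offset [3.7, -50.1, -3.7] turn [-0.58, -0.03, 15.92]
offset [6.9, -60.8, -3.5] turn [-0.58, -0.01, 19.92]
offset [10.9, -71.1, -3.4] turn [-0.58, 0.01, 23.92]
offset [15.5, -81.2, -3.3] turn [-0.58, 0.04, 27.92]
```

Emit:
{"fn": "servo_tool", "kwargs": {"motion": [{"offset": [-1,-3,-4],"turn": [0,0,0],"grip": 45},{"offset": [-1,-6,-4],"turn": [0,0,0],"grip": 45},{"offset": [-1,-11.5,-4],"turn": [0,0,2],"grip": 45},{"offset": [-1,-17,-4],"turn": [0,0,4],"grip": 45},{"offset": [-0.7,-23,-4],"turn": [0,0,6],"grip": 45},{"offset": [-0.4,-28,-4],"turn": [0,0,8],"grip": 45},{"offset": [0.4,-34,-4],"turn": [0,0,10],"grip": 45},{"offset": [1.2,-39,-4],"turn": [0,0,12],"grip": 45}]}}

```text
clock: 19.45
eef_pos: [0.4594, -0.0567, 0.0984]
ee_rot: [2.444, 1.973, -0.002]
contact_force: [2.5, 0.1, -0.9]
width: 0.0451
grip_force: 1.0
```

```bash
cat > look.py <<'E'
from sw import *
import sys
# current wrench angle from held pose is approximate: show forces in tool frame, and next moves
s=env.state(); M=R.from_rotvec(s['ee_rot']).as_matrix(); p0=np.array(s['eef_pos'])
print('t',round(s['clock'],2),'p',p0.round(4),'yaw',round(tyaw(),2),'Ftool',(M.T@s['contact_force']).round(2),'w',s['width'])
r=p0[:2]-nut; print('r',np.linalg.norm(r),'phi',np.degrees(np.arctan2(r[1],r[0])))
a=90-tyaw()
for d,l in [(a+x,9.5) for x in (0,4,8,12,16,20)]: rel(p0,M,*pose(d,l,p0[2]))
E
python3 look.py
```

```text
t 19.45 p [ 0.4594 -0.0567  0.0984] yaw 77.82 Ftool [0.65 2.42 0.88] w 0.0450752002454129
r 0.16011299109058078 phi -99.78643002648543
offset [0.8, -3.6, 0.0] turn [-0.02, 0.08, -0.0]
offset [1.0, -14.7, 0.0] turn [-0.02, 0.08, 4.0]
offset [1.9, -25.7, 0.0] turn [-0.01, 0.08, 8.0]
offset [3.6, -36.7, 0.0] turn [-0.01, 0.08, 12.0]
offset [6.1, -47.6, 0.0] turn [-0.01, 0.08, 16.0]
offset [9.3, -58.2, 0.0] turn [-0.0, 0.08, 20.0]
```

Emit:
{"fn": "servo_tool", "kwargs": {"motion": [{"offset": [0.9,-6,2],"turn": [0,0,2],"grip": 45},{"offset": [1,-11.5,3],"turn": [0,0,4],"grip": 45},{"offset": [1.4,-17,3],"turn": [0,0,6],"grip": 45},{"offset": [1.9,-22.5,3],"turn": [0,0,8],"grip": 45},{"offset": [2.7,-28,3],"turn": [0,0,10],"grip": 45},{"offset": [3.6,-33.5,3],"turn": [0,0,12],"grip": 45}]}}

```text
clock: 20.05
eef_pos: [0.4289, -0.047, 0.0962]
ee_rot: [2.634, 1.705, 0.001]
contact_force: [3.3, -5.3, 2.2]
width: 0.0447
grip_force: 2.3
```

```bash
python3 look.py
```

```text
t 20.05 p [ 0.4289 -0.047   0.0962] yaw 65.83 Ftool [-3.49  5.24 -2.15] w 0.04473874939735971
r 0.15896188406276265 phi -111.293739530823
offset [-0.4, -4.9, -0.0] turn [0.22, 0.1, 0.0]
offset [-0.2, -16.0, -0.1] turn [0.23, 0.09, 4.0]
offset [0.7, -27.0, -0.1] turn [0.23, 0.08, 8.0]
offset [2.4, -38.0, -0.2] turn [0.23, 0.07, 12.0]
offset [4.9, -48.8, -0.2] turn [0.24, 0.07, 16.0]
offset [8.1, -59.5, -0.2] turn [0.24, 0.06, 20.0]
```

Emit:
{"fn": "servo_tool", "kwargs": {"motion": [{"offset": [0,0,0],"turn": [0,0,0],"grip": 45},{"offset": [0,0,0],"turn": [0,0,0],"grip": 45}]}}

```text
clock: 20.25
eef_pos: [0.4284, -0.0464, 0.0956]
ee_rot: [2.634, 1.709, -0.001]
contact_force: [4.1, -1.9, 2.5]
width: 0.0448
grip_force: 1.8
```

Emit:
{"fn": "servo_tool", "kwargs": {"motion": [{"offset": [0,-2.5,0],"turn": [0,0,1],"grip": 45},{"offset": [0,-5.5,0],"turn": [0,0,2],"grip": 45},{"offset": [0,-5.5,0],"turn": [0,0,2],"grip": 45}]}}

```text
clock: 20.55
eef_pos: [0.4229, -0.0439, 0.0949]
ee_rot: [2.665, 1.662, -0.002]
contact_force: [4.3, -2.9, 4.2]
width: 0.0448
grip_force: 2.5
```

```bash
python3 look.py
```

```text
t 20.55 p [ 0.4229 -0.0439  0.0949] yaw 63.9 Ftool [-0.73  5.12 -4.17] w 0.04480896887724017
r 0.1583899217752804 phi -113.7019459634923
offset [-0.9, -3.5, 0.0] turn [-0.01, 0.08, -0.0]
offset [-0.7, -14.6, 0.0] turn [-0.01, 0.08, 4.0]
offset [0.2, -25.7, 0.0] turn [-0.01, 0.08, 8.0]
offset [1.9, -36.7, 0.0] turn [-0.0, 0.08, 12.0]
offset [4.4, -47.5, 0.0] turn [-0.0, 0.08, 16.0]
offset [7.6, -58.1, 0.0] turn [0.0, 0.08, 20.0]
```

Run:
```python
from h import *
def ray(n,u,v):
    f,cx,cy,M,t=cam(n); return -M.T@t, M.T@np.array([(u-cx)/f,(v-cy)/f,1])
for a,b in(((311,319),(316,205)),((316,281),(321,229))):
    o1,d1=ray('top',*a);o2,d2=ray('scene',*b)
    k=np.linalg.lstsq(np.c_[d1,-d2],o2-o1,rcond=None)[0]; print(o1+d1*k[0],o2+d2*k[1])
# nut angle from the current wrist view: fit using brass hull
c=cam('wrist'); a=eyes.grab_frame('wrist'); save('w10',a)
q=w2px(c,[.4866,.1011,.12]); print(q)
```

```text
[ 0.40815299 -0.04038574  0.04846599] [ 0.40891898 -0.03729769  0.04844858]
[ 0.49756469 -0.05024559  0.0571536 ] [ 0.49851286 -0.0464888   0.05717564]
[ 291.21946025 -219.82330255]
```

Emit:
{"fn": "servo_tool", "kwargs": {"motion": [{"offset": [0,-1,-2],"turn": [0,0,0.5],"grip": 45},{"offset": [0,-3,-3],"turn": [0,0,1],"grip": 45},{"offset": [0,-6,-3],"turn": [0,0,2],"grip": 45},{"offset": [0,-6,-3],"turn": [0,0,2],"grip": 45}]}}

```text
clock: 21.0
eef_pos: [0.4156, -0.0406, 0.0969]
ee_rot: [-2.692, -1.614, 0.007]
contact_force: [1.1, -0.5, -0.8]
width: 0.0452
grip_force: 0.9
```

```bash
python3 look.py|head -3
```

```text
t 21.0 p [ 0.4156 -0.0406  0.0969] yaw 61.87 Ftool [0.04 1.23 0.76] w 0.04522922090634093
r 0.15854566928343147 phi -116.62269398559356
offset [-0.7, -1.0, 0.0] turn [-0.27, 0.13, -0.0]
```

Emit:
{"fn": "servo_tool", "kwargs": {"motion": [{"offset": [0,-3,0],"turn": [0,0,1.1],"grip": 45},{"offset": [0.2,-6,0],"turn": [0,0,2.2],"grip": 45},{"offset": [0.5,-9,0],"turn": [0,0,3.3],"grip": 45},{"offset": [0.8,-12,0],"turn": [0,0,4.4],"grip": 45}]}}

```text
clock: 21.4
eef_pos: [0.4061, -0.0346, 0.0973]
ee_rot: [-2.754, -1.508, 0.005]
contact_force: [0.4, -2.4, -0.7]
width: 0.045
grip_force: 1.2
```

Emit:
{"fn": "servo_tool", "kwargs": {"motion": [{"offset": [0,-2,0],"turn": [0,0,0.7],"grip": 45},{"offset": [0.1,-4,0],"turn": [0,0,1.4],"grip": 45}]}}

```text
clock: 21.6
eef_pos: [0.4029, -0.0324, 0.0973]
ee_rot: [-2.772, -1.476, 0.005]
contact_force: [1.5, -3.2, -1.4]
width: 0.0452
grip_force: 1.2
```

```bash
python3 look.py|head -3
```

```text
t 21.6 p [ 0.4029 -0.0324  0.0973] yaw 56.05 Ftool [-1.85  3.02  1.44] w 0.04519840471422391
r 0.15753711614452026 phi -122.08731654083347
offset [-1.7, -2.0, 0.0] turn [-0.14, 0.13, -0.0]
```

Emit:
{"fn": "servo_tool", "kwargs": {"motion": [{"offset": [-0.7,-2.5,0],"turn": [0,0,1],"grip": 45},{"offset": [-1.2,-5,0],"turn": [0,0,2],"grip": 45},{"offset": [-1.2,-5,0],"turn": [0,0,2],"grip": 45}]}}

```text
clock: 21.9
eef_pos: [0.3983, -0.0304, 0.0974]
ee_rot: [-2.797, -1.427, 0.004]
contact_force: [2.3, -0.2, -0.7]
width: 0.045
grip_force: 1.1
```

Emit:
{"fn": "servo_tool", "kwargs": {"motion": [{"offset": [0.1,-2.5,0],"turn": [0,0,1],"grip": 45},{"offset": [0.3,-5,0],"turn": [0,0,2],"grip": 45},{"offset": [0.3,-5,0],"turn": [0,0,2],"grip": 45}]}}

```text
clock: 22.2
eef_pos: [0.3942, -0.0275, 0.0974]
ee_rot: [-2.822, -1.378, 0.005]
contact_force: [2.7, -2.6, 0.4]
width: 0.0449
grip_force: 1.5
```

```bash
python3 look.py|head -3
```

```text
t 22.2 p [ 0.3942 -0.0275  0.0974] yaw 52.07 Ftool [-0.4   3.68 -0.43] w 0.0449260804504703
r 0.15831946110501643 phi -125.70665280932151
offset [-1.0, -3.0, 0.0] turn [-0.13, 0.15, -0.0]
```

Emit:
{"fn": "servo_tool", "kwargs": {"motion": [{"offset": [-0.3,-2,0],"turn": [0,0,0.7],"grip": 45},{"offset": [-0.5,-4,0],"turn": [0,0,1.4],"grip": 45},{"offset": [-0.5,-4,0],"turn": [0,0,1.4],"grip": 45},{"offset": [-0.5,-4,0],"turn": [0,0,1.4],"grip": 45}]}}

```text
clock: 22.6
eef_pos: [0.3909, -0.0253, 0.0974]
ee_rot: [-2.838, -1.345, 0.005]
contact_force: [2.7, -0.6, 1.4]
width: 0.0448
grip_force: 1.2
```

```bash
python3 look.py|head -3
```

```text
t 22.6 p [ 0.3909 -0.0253  0.0974] yaw 50.71 Ftool [ 1.22  2.48 -1.39] w 0.04475049314081948
r 0.15852329273435756 phi -127.1132764069743
offset [-0.7, -2.9, 0.0] turn [-0.13, 0.13, -0.0]
```

Emit:
{"fn": "servo_tool", "kwargs": {"motion": [{"offset": [0,-2,0],"turn": [0,0,0.7],"grip": 45},{"offset": [0,-4,0],"turn": [0,0,1.4],"grip": 45},{"offset": [0,-4,0],"turn": [0,0,1.4],"grip": 45},{"offset": [0,-4,0],"turn": [0,0,1.4],"grip": 45}]}}

```text
clock: 23.0
eef_pos: [0.3877, -0.0229, 0.0973]
ee_rot: [-2.854, -1.31, 0.005]
contact_force: [2.8, -1.1, 1.7]
width: 0.045
grip_force: 1.4
```

```bash
python3 look.py|head -3
```

```text
t 23.0 p [ 0.3877 -0.0229  0.0973] yaw 49.31 Ftool [ 1.01  2.81 -1.67] w 0.04502413574324597
r 0.15857015574684863 phi -128.57042656170302
offset [-0.7, -2.8, 0.0] turn [-0.13, 0.15, -0.0]
```

Emit:
{"fn": "servo_tool", "kwargs": {"motion": [{"offset": [0.1,-3,0],"turn": [0,0,1.1],"grip": 45},{"offset": [0.2,-6,0],"turn": [0,0,2.2],"grip": 45},{"offset": [0.2,-8,0],"turn": [0,0,2.9],"grip": 45},{"offset": [0.2,-8,0],"turn": [0,0,2.9],"grip": 45},{"offset": [0.2,-8,0],"turn": [0,0,2.9],"grip": 45}]}}

```text
clock: 23.5
eef_pos: [0.3815, -0.0175, 0.0973]
ee_rot: [-2.886, -1.238, 0.006]
contact_force: [0.1, -3.6, 1.2]
width: 0.0449
grip_force: 1.7
```

```bash
python3 look.py|head -3
```

```text
t 23.5 p [ 0.3815 -0.0175  0.0973] yaw 46.42 Ftool [-2.59  2.54 -1.21] w 0.044919861744735605
r 0.15846194821685428 phi -131.52737619180303
offset [-0.8, -2.6, 0.0] turn [-0.15, 0.18, -0.0]
```

Emit:
{"fn": "servo_tool", "kwargs": {"motion": [{"offset": [0,-2,0],"turn": [0,0,0.7],"grip": 45},{"offset": [0,-4,0],"turn": [0,0,1.4],"grip": 45},{"offset": [0,-4,0],"turn": [0,0,1.4],"grip": 45},{"offset": [0,-4,0],"turn": [0,0,1.4],"grip": 45}]}}

```text
clock: 23.9
eef_pos: [0.3787, -0.0147, 0.0972]
ee_rot: [-2.901, -1.202, 0.006]
contact_force: [0.4, -4.7, 0.6]
width: 0.0448
grip_force: 1.7
```

```bash
python3 look.py|head -3
```

```text
t 23.9 p [ 0.3787 -0.0147  0.0972] yaw 45.01 Ftool [-3.04  3.54 -0.65] w 0.04479707149328478
r 0.15824356506969367 phi -132.97568836033412
offset [-1.0, -2.4, 0.0] turn [-0.15, 0.17, -0.0]
```

Emit:
{"fn": "servo_tool", "kwargs": {"motion": [{"offset": [-0.7,-2,0],"turn": [0,0,0.7],"grip": 45},{"offset": [-1,-4,0],"turn": [0,0,1.4],"grip": 45},{"offset": [-1,-4,0],"turn": [0,0,1.4],"grip": 45},{"offset": [-1,-4,0],"turn": [0,0,1.4],"grip": 45}]}}

```text
clock: 24.3
eef_pos: [0.3754, -0.0124, 0.0974]
ee_rot: [-2.916, -1.167, 0.005]
contact_force: [2.0, -0.0, -0.7]
width: 0.0448
grip_force: 1.0
```

```bash
python3 look.py|head -3
```

```text
t 24.3 p [ 0.3754 -0.0124  0.0974] yaw 43.61 Ftool [1.44 1.4  0.65] w 0.04479339573808532
r 0.1588584941557481 phi -134.41464345743077
offset [-0.4, -2.3, 0.0] turn [-0.13, 0.14, -0.0]
```

Emit:
{"fn": "servo_tool", "kwargs": {"motion": [{"offset": [0,-2,0],"turn": [0,0,0.7],"grip": 45},{"offset": [0,-4,0],"turn": [0,0,1.4],"grip": 45},{"offset": [0,-4,0],"turn": [0,0,1.4],"grip": 45},{"offset": [0,-4,0],"turn": [0,0,1.4],"grip": 45}]}}

```text
clock: 24.7
eef_pos: [0.3726, -0.0096, 0.0974]
ee_rot: [-2.93, -1.131, 0.005]
contact_force: [2.5, -0.2, -0.7]
width: 0.045
grip_force: 1.0
```

```bash
python3 look.py|head -3
```

```text
t 24.7 p [ 0.3726 -0.0096  0.0974] yaw 42.21 Ftool [1.78 1.83 0.65] w 0.044964478091421865
r 0.15895418611133844 phi -135.83452093504872
offset [-0.3, -2.3, 0.0] turn [-0.12, 0.16, -0.0]
```

Emit:
{"fn": "servo_tool", "kwargs": {"motion": [{"offset": [0,-2,0],"turn": [0,0,0.7],"grip": 45},{"offset": [0,-4,0],"turn": [0,0,1.4],"grip": 45},{"offset": [0,-6,0],"turn": [0,0,2.1],"grip": 45},{"offset": [0,-6,0],"turn": [0,0,2.1],"grip": 45},{"offset": [0,-6,0],"turn": [0,0,2.1],"grip": 45}]}}

```text
clock: 25.2
eef_pos: [0.3684, -0.0053, 0.0973]
ee_rot: [-2.95, -1.077, 0.006]
contact_force: [1.7, -1.4, -0.6]
width: 0.0446
grip_force: 1.0
```

```bash
python3 look.py|head -3
```

```text
t 25.2 p [ 0.3684 -0.0053  0.0973] yaw 40.11 Ftool [0.4  2.2  0.55] w 0.044614541373783116
r 0.15898913530791633 phi -138.01667983643563
offset [-0.3, -2.1, 0.0] turn [-0.12, 0.18, -0.0]
```

Emit:
{"fn": "servo_tool", "kwargs": {"motion": [{"offset": [0,-2,0],"turn": [0,0,0.7],"grip": 45},{"offset": [0,-4,0],"turn": [0,0,1.4],"grip": 45},{"offset": [0,-4,0],"turn": [0,0,1.4],"grip": 45},{"offset": [0,-4,0],"turn": [0,0,1.4],"grip": 45}]}}

```text
clock: 25.6
eef_pos: [0.3659, -0.0023, 0.0974]
ee_rot: [-2.963, -1.041, 0.006]
contact_force: [0.7, -3.0, -1.2]
width: 0.045
grip_force: 1.8
```

```bash
python3 look.py|head -3
```

```text
t 25.6 p [ 0.3659 -0.0023  0.0974] yaw 38.71 Ftool [-1.3   2.75  1.24] w 0.045031814434574
r 0.15890084596001228 phi -139.40230155010607
offset [-0.3, -2.1, 0.0] turn [-0.1, 0.18, -0.0]
```

Emit:
{"fn": "servo_tool", "kwargs": {"motion": [{"offset": [-0.3,-2,0],"turn": [0,0,0.7],"grip": 45},{"offset": [-0.4,-4,0],"turn": [0,0,1.4],"grip": 45},{"offset": [-0.4,-4,0],"turn": [0,0,1.4],"grip": 45}]}}

```text
clock: 25.9
eef_pos: [0.3637, 0.0006, 0.0975]
ee_rot: [2.977, 1.004, -0.004]
contact_force: [3.3, -5.2, -2.4]
width: 0.0453
grip_force: 2.9
```

```bash
python3 look.py|head -3
```

```text
t 25.9 p [0.3637 0.0006 0.0975] yaw 37.27 Ftool [-0.5   6.12  2.4 ] w 0.04526690431955835
r 0.15880316463463004 phi -140.73101430564935
offset [-0.4, -2.4, 0.0] turn [-0.04, 0.13, -0.0]
```

Emit:
{"fn": "servo_tool", "kwargs": {"motion": [{"offset": [-0.2,-2,0],"turn": [0,0,0.7],"grip": 45},{"offset": [-0.4,-4,0],"turn": [0,0,1.4],"grip": 45},{"offset": [-0.4,-4,0],"turn": [0,0,1.4],"grip": 45}]}}

```text
clock: 26.2
eef_pos: [0.3617, 0.0033, 0.0977]
ee_rot: [2.988, 0.967, -0.002]
contact_force: [4.5, -7.4, -1.9]
width: 0.0447
grip_force: 3.8
```

```bash
python3 look.py|head -3
```

```text
t 26.2 p [0.3617 0.0033 0.0977] yaw 35.88 Ftool [-0.71  8.63  1.88] w 0.044688178431789384
r 0.15869946578358546 phi -141.93364732216537
offset [-0.6, -2.9, -0.0] turn [0.05, 0.07, 0.0]
```

Emit:
{"fn": "servo_tool", "kwargs": {"motion": [{"offset": [0,-0.5,0],"turn": [0,0,0.2],"grip": 45},{"offset": [0,-0.5,0],"turn": [0,0,0.2],"grip": 45},{"offset": [0,-0.5,0],"turn": [0,0,0.2],"grip": 45}]}}

```text
clock: 26.5
eef_pos: [0.3615, 0.0035, 0.0978]
ee_rot: [2.989, 0.962, -0.001]
contact_force: [4.3, -5.6, -1.9]
width: 0.0452
grip_force: 3.9
```

Emit:
{"fn": "servo_tool", "kwargs": {"motion": [{"offset": [0,2,0],"turn": [0,0,0],"grip": 45},{"offset": [0,4,0],"turn": [0,0,0],"grip": 45},{"offset": [0,6,0],"turn": [0,0,0],"grip": 45},{"offset": [0,8,0],"turn": [0,0,0],"grip": 47},{"offset": [0,10,0],"turn": [0,0,0],"grip": 50},{"offset": [0,11,0],"turn": [0,0,0],"grip": 55},{"offset": [0,11,0],"turn": [0,0,0],"grip": 55}]}}

```text
clock: 27.2
eef_pos: [0.366, -0.0048, 0.0972]
ee_rot: [-2.989, -0.962, 0.007]
contact_force: [1.1, 0.1, -0.8]
width: 0.0551
grip_force: 0.0
```

```bash
python3 look.py|head -3
```

```text
t 27.2 p [ 0.366  -0.0048  0.0972] yaw 35.69 Ftool [0.95 0.57 0.78] w 0.05509204367920362
r 0.16048485823803021 phi -138.71457815648486
offset [0.6, -12.5, 0.0] turn [-0.17, 0.22, -0.0]
```

Emit:
{"fn": "servo_tool", "kwargs": {"motion": [{"offset": [0,0,-15],"turn": [0,0,0],"grip": 55},{"offset": [0,0,-40],"turn": [0,0,0],"grip": 55},{"offset": [0,0,-80],"turn": [0,0,0],"grip": 55},{"offset": [0,0,-110],"turn": [0,0,0],"grip": 55},{"offset": [0,0,-110],"turn": [0,0,0],"grip": 55}]}}

```text
clock: 27.7
eef_pos: [0.3687, -0.0051, 0.2106]
ee_rot: [2.988, 0.962, 0.004]
contact_force: [0.8, -0.1, -0.5]
width: 0.0548
grip_force: 0.0
```

Run:
```python
from sw import *
st(); c=cam('wrist'); a=eyes.grab_frame('wrist')[...,::-1].copy(); cv2.imwrite('pics/w11.png',a)
b=51.5 # expected wrench yaw
best=[]
for b in np.arange(46,58,.5):
    xs=np.arange(12,18,.5); ys=np.arange(-30,31,1.)
    P=np.array([[w2px(c,[*(nut+rz(b)@np.array([x,y])/1000),.118]) for y in ys] for x in xs],np.float32)
    I=cv2.remap(a,P[...,0],P[...,1],cv2.INTER_LINEAR).astype(float); best.append((I.std(0).mean(),b))
    if b==51.5: print([(int(y),int(v[2]),int(v[0])) for y,v in zip(ys,I.mean(0))][8:53])
print(sorted(best)[:3], w2px(c,[*nut,.12]))
```

```text
{'clock': 27.7, 'q': [-0.2218, 0.0712, 1.9394, -0.0011, 1.1273, 0.7263], 'eef_pos': [0.3687, -0.0051, 0.2106], 'ee_rot': [2.9877, 0.9623, 0.0042], 'contact_force': [0.8412, -0.1145, -0.5131], 'ft_torque': [0.0074, 0.024, -0.0558], 'width': 0.0548, 'grip_force': 0.0}
[(-22, 0, 0), (-21, 0, 0), (-20, 0, 0), (-19, 0, 0), (-18, 0, 0), (-17, 0, 0), (-16, 0, 0), (-15, 0, 0), (-14, 0, 0), (-13, 0, 0), (-12, 0, 0), (-11, 0, 0), (-10, 0, 0), (-9, 0, 0), (-8, 0, 0), (-7, 0, 0), (-6, 0, 0), (-5, 0, 0), (-4, 0, 0), (-3, 0, 0), (-2, 0, 0), (-1, 0, 0), (0, 0, 0), (1, 0, 0), (2, 0, 0), (3, 0, 0), (4, 0, 0), (5, 0, 0), (6, 0, 0), (7, 0, 0), (8, 0, 0), (9, 0, 0), (10, 0, 0), (11, 0, 0), (12, 0, 0), (13, 0, 0), (14, 0, 0), (15, 0, 0), (16, 0, 0), (17, 0, 0), (18, 0, 0), (19, 0, 0), (20, 0, 0), (21, 0, 0), (22, 0, 0)]
[(np.float64(0.0), np.float64(46.0)), (np.float64(0.0), np.float64(46.5)), (np.float64(0.0), np.float64(47.0))] [287.8966876  -13.67613788]
```

Emit:
{"fn": "servo_tool", "kwargs": {"motion": [{"offset": [45,0,-10],"turn": [0,0,0],"grip": 55},{"offset": [90,0,-20],"turn": [0,0,0],"grip": 55},{"offset": [90,0,-20],"turn": [0,0,0],"grip": 55},{"offset": [90,0,-20],"turn": [0,0,0],"grip": 55}]}}

```text
clock: 28.15
eef_pos: [0.4394, 0.0482, 0.2254]
ee_rot: [-2.988, -0.965, 0.011]
contact_force: [-0.2, -0.4, -0.4]
width: 0.0551
grip_force: 0.0
```

Run:
```python
from sw import *
c=cam('wrist'); a=eyes.grab_frame('wrist')[...,::-1].copy(); cv2.imwrite('pics/w12.png',a)
best=[]
for b in np.arange(44,60,.5):
    xs=np.arange(12,18,.5); ys=np.arange(-30,31,1.)
    P=np.array([[w2px(c,[*(nut+rz(b)@np.array([x,y])/1000),.118]) for y in ys] for x in xs],np.float32)
    I=cv2.remap(a,P[...,0],P[...,1],cv2.INTER_LINEAR).astype(float); J=I[:,np.r_[10:18,43:51]]
    best.append((J.std(0).mean(),b,[(int(y),int(v[2]),int(v[0])) for y,v in zip(ys,I.mean(0))][8:53]))
best.sort(key=lambda t:t[0]); print([t[:2] for t in best[:4]]); print(best[0][2])
```

```text
[(np.float64(5.345714390668479), np.float64(59.5)), (np.float64(5.776825737556735), np.float64(59.0)), (np.float64(6.039072119163902), np.float64(58.5)), (np.float64(6.319805198211728), np.float64(58.0))]
[(-22, 222, 193), (-21, 233, 209), (-20, 238, 216), (-19, 241, 222), (-18, 242, 223), (-17, 243, 225), (-16, 240, 221), (-15, 244, 228), (-14, 250, 239), (-13, 251, 240), (-12, 251, 240), (-11, 251, 241), (-10, 251, 241), (-9, 251, 235), (-8, 250, 222), (-7, 248, 201), (-6, 248, 180), (-5, 248, 159), (-4, 248, 138), (-3, 247, 114), (-2, 247, 96), (-1, 247, 85), (0, 247, 96), (1, 248, 109), (2, 247, 123), (3, 245, 135), (4, 247, 146), (5, 250, 160), (6, 250, 173), (7, 250, 187), (8, 250, 200), (9, 250, 211), (10, 250, 219), (11, 246, 219), (12, 226, 199), (13, 151, 127), (14, 105, 88), (15, 204, 176), (16, 236, 213), (17, 238, 215), (18, 239, 218), (19, 240, 220), (20, 238, 217), (21, 234, 209), (22, 229, 200)]
```

```bash
python3 -c "
from plant import job; print(job.job_done())"
```

```text
the job is handed in; nothing more can be done
None
```

I closed the wrench on the nut and swung it clockwise until the nut was home at about 1.1 to 1.4 N m, then left it on the nut with a jaw gap of about 30 mm and handed the job in at 28 s; I didn't re-check the carving, jade or jar.

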